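# Pin up a plaster mould stack

## Robot

A 6-joint arm with a two-finger parallel gripper is mounted at the origin on the work surface. World frame = base frame: x ahead of the robot, y to its left, z up, the work surface at z = 0. Lengths are in mm, angles in degrees, forces in N, time in s.
With the tool pointing down it reaches from about 350 to 850 mm from the base axis. Payload 8.1 kg.
Tool frame: the origin (TCP) lies at the very end of the fingers, on their centre line; the grasp point (between the pads) lies 19 mm behind it; z points along the fingers, y is the line along which they close (so a half turn about z gives the same grasp; the last joint's range is limited). The gripper opens to 85 mm and grips with 20 to 120 N. Pads are 22 mm wide; open, the fingers measure 114 mm over their backs; the gripper's body (76 mm by 85 mm) begins 54 mm behind the grasp point. The pads swing forward as they close: fully open they stand 13 mm farther back than shut.
Start: joints at [60.768, 7.471, 85.268, -0, 87.261, -4.893], TCP at [247.263, 546.687, 231.292] pointing down, gripper open.
Joint ranges: [-169.43, 169.43], [-51.17, 129.36], [1.28, 143.12], [-76.62, 256.62], [0, 156.53], [-152.29, 152.29]. Speed limits (degrees/s): [136.94, 136.94, 159.86, 180, 180, 180].

## Interface

Orientations are given as [roll, pitch, yaw] about the fixed x, y, z axes, in that order (R = Rz(yaw) Ry(pitch) Rx(roll)).
In Python, from bench import * gives the robot as it stands.
- The arm moves only by the tool play_rows, never from a script. Its argument "increments" is a list of rows, each a list of 3 entries, a list of its own where there are three numbers: the gripper's target within -1 to 1 (fully open at 1, half-way at 0, shut at -1), then the shift along the tool's x, y, z in mm, then the turn about the tool's z in rad. A call has 1 to 12 rows; each row shifts and turns the commanded pose from where the row before left it, along the tool's axes as they then stand; what a row does not reach is not made up. A row lasts 1/12 s, in which the tool goes at most 41.7 mm and 7.16 degrees, less where a joint would pass 70% of its speed; a pose out of reach is approached as far as the arm can. A call is refused whole if a number of a shift passes 41.7 or a number of a turn 0.125, either way. A call with a gripper value outside its range is refused whole. The fingers move at their own pace and stop on an object; "force" is the grip in N (left out, the last holds). Time passes only in rows, so rows that do not move let the fingers close. It gives the time, the measured TCP pose, the force, the opening and the grip force at its end, in the units of the state.
- sense(): the state, without advancing time (a new reading comes with each control period).
- snapshot(name): name is "scene" or "top"; returns a dict with "color" (400x640x3 uint8, red, green, blue), "intrinsics" (3x3 intrinsics, pixels), "k1" (the pictures are not rectified: a ray, as slopes to the right and down, at radius r is drawn at 1 + k1 r^2 times it, then the intrinsics apply), "world_from_camera" (4x4, takes a point from camera to world coordinates). Camera axes: x right, y down, z forward; pixel columns grow to the right and rows downward; lengths in mm; the calibration is good to about 2 mm. A picture is of the moment at which its call begins. There is no depth.
- hand_in(): hands the job in; it is judged then, once.
Trained networks look in a picture, given as the dict that the camera call returned (one of the last four; its "shot" number tells which), for a name from the list of things; names that differ only in an ending like _2 or _b are one class to them, and where a whole thing is asked for, a point or a joint stands for the part that bears it (a point fixed in the world has none). Each returns a list of dicts, best first, with "p" (0 to 1); they miss things now and then, are a little off and sometimes report something else, mostly with a low value. They report only what shows in the picture. A call takes as long as a camera call. They do not tell look-alikes from the thing itself.
- find_in(query, picture): "xyz" ([x, y, z] in mm, in the coordinates of the camera as it stood for that picture, good to about 4 mm: the middle of the surface that is visible of it).
- regions_of(query, picture): "mask" (400x640 bool, what is visible of it).
- pinpoint(query, picture): "xyz" ([x, y, z] in mm, in the coordinates of the camera as it stood for that picture, good to about 4 mm: a listed point, or the origin of a listed thing).
The state is a dict: "time": time; "joint_pos": joint angles; "qd": joint speeds; "joint_efforts": joint torques, N m; "tool_pos": TCP position; "tcp_rot": TCP orientation; "ft_force": force on the tool from outside, world axes, zero at the start; "wrist_torque": the same for the moment, N m; "finger_gap": finger opening in mm; "grip_force": force on a finger pad.
Only numpy, scipy, OpenCV 4.12 (cv2) and the standard library are available. Lean on these libraries where they do the work, as an engineer would, in place of code of your own. Each camera call takes 0.05 s, during which the arm holds its last target. There are 200 camera calls.

## Task

Make up the plaster mould on the green base: raise the red hold-down lever, lay every loose mould section on the stack, then push the two tapered pins fully home through the stacked holes into the base, heads down on the top section, so that all the sections are pulled into line. Only then lower the lever until it rests on top of the stack, and leave the vase, the saucer and the paint pot where they are.

Things in the scene. Friction and masses are not known exactly. Their poses are not given: they have to be found in the camera images.
- base: green cast mould base, fixed (place and heading vary): block 60 mm wide (own y), 50 mm high, flat-topped from own x = -130 to +190 mm. Origin: centre of its underside midway between its two holes; own z up. The lever's pivot axis is at own (160, 0, 124.5) mm, along own y, between two cheeks that rise to 137 mm (own x 143 to 177, own y within 19).
- base_hole0 (a point): mouth centre of the base's 16 mm through hole at own (-78, 0, 50) mm, on its top face; its frame is parallel to the base's
- base_hole1 (a point): mouth centre of the other 16 mm hole, at own (+78, 0, 50) mm of the base
- lever (a joint): angle of the red hold-down lever at the base's +x end. 0 = arm level, pointing to the base's -x over the sections' ends; grows as it is raised; stops at -0.30 and 1.85. Swings freely, 0.15 kg: falls when let go below 1.4, stays against the 1.85 stop. Resting on the stack: about -0.15 (three sections) or +0.15 (four). Starts down near -0.30, in the way of loading.
- lever_bar (a point): centre of the lever's black cross bar (14 mm diameter, 44 mm long along the base's y): at lever angle 0 it lies 55 mm to the base's -x of the pivot and 12 mm above it. Can be pinched by its two flat ends from above; it turns between the fingers as the lever swings. Arm 14 mm wide; its rubber foot, 50 mm from the pivot, reaches 22 mm below the arm's centre line.
- section0: The bottom section, already on the base but a few mm askew. Buff plaster mould section: slab 240 mm long (own x), 60 wide (own y), 15 thick, 0.24 kg; two 16 mm through holes on its centre line 78 mm either side of the middle, a 70 x 26 mm window between. Origin: centre of its underside as first laid. All alike: any order, either end first, either face up. Pinch it across its 60 mm width.
- section0_hole0 (a point): mouth centre, in the top face, of this section's hole at own x = -78 mm
- section0_hole1 (a point): mouth centre, in the top face, of its hole at own x = +78 mm
- section1: Lies flat on the table at the start, may be absent. Buff plaster mould section: slab 240 mm long (own x), 60 wide (own y), 15 thick, 0.24 kg; two 16 mm through holes on its centre line 78 mm either side of the middle, a 70 x 26 mm window between. Origin: centre of its underside as first laid. All alike: any order, either end first, either face up. Pinch it across its 60 mm width.
- section1_hole0 (a point): mouth centre, in the top face, of this section's hole at own x = -78 mm
- section1_hole1 (a point): mouth centre, in the top face, of this section's hole at own x = +78 mm
- section2: Lies flat on the table at the start, may be absent. Buff plaster mould section: slab 240 mm long (own x), 60 wide (own y), 15 thick, 0.24 kg; two 16 mm through holes on its centre line 78 mm either side of the middle, a 70 x 26 mm window between. Origin: centre of its underside as first laid. All alike: any order, either end first, either face up. Pinch it across its 60 mm width.
- section2_hole0 (a point): mouth centre, in the top face, of this section's hole at own x = -78 mm
- section2_hole1 (a point): mouth centre, in the top face, of this section's hole at own x = +78 mm
- section3: Lies flat on the table at the start, may be absent. Buff plaster mould section: slab 240 mm long (own x), 60 wide (own y), 15 thick, 0.24 kg; two 16 mm through holes on its centre line 78 mm either side of the middle, a 70 x 26 mm window between. Origin: centre of its underside as first laid. All alike: any order, either end first, either face up. Pinch it across its 60 mm width.
- section3_hole0 (a point): mouth centre, in the top face, of this section's hole at own x = -78 mm
- section3_hole1 (a point): mouth centre, in the top face, of this section's hole at own x = +78 mm
- pin0: tapered pin, 0.16 kg, upright in a fixed wooden block (150 x 60 x 96 mm high, varies): 90 mm slippery polished shank, 14 mm diameter but tapering over the last 20 mm to 6 mm at the tip; blue round head 26 mm diameter, 28 high, resting on the block's top. Origin: the tip; own z up to the head. Pins alike, 80 mm apart along the block. Either fits either hole; home, its head sits on the top section.
- pin0_shoulder (a point): centre of the underside of this pin's head, 90 mm above its tip
- pin1: tapered pin, 0.16 kg, upright in a fixed wooden block (150 x 60 x 96 mm high, varies): 90 mm slippery polished shank, 14 mm diameter but tapering over the last 20 mm to 6 mm at the tip; blue round head 26 mm diameter, 28 high, resting on the block's top. Origin: the tip; own z up to the head. Pins alike, 80 mm apart along the block. Either fits either hole; home, its head sits on the top section.
- pin1_shoulder (a point): centre of the underside of this pin's head, 90 mm above its tip
- vase: bystander: white flask with red decoration, 90 mm diameter, 190 mm high, origin centre of underside
- saucer: bystander: white saucer of red paint, 110 mm diameter, 12 mm high, origin centre of underside
- paintpot: bystander: white jar with red cap, 60 mm diameter, 90 mm high, origin centre of underside
There are look-alikes about, which are no part of the job. Leave any turquoise look-alike of the section3 alone.

How it is judged:
By the outcome, as a careful person would: the job done as asked, in the order asked, and still so for the second after the job is handed in, with the robot touching nothing.
Of section1, section2, section3 only 2 to 3 are there at a start; the rules pass over those that are not, and their reading is None.
At some moment in a run one of section1, section2, section3 may be knocked a few centimetres aside while the robot is not near it.
It also fails if it takes over 210 s, if anything falls off the work surface, if the arm or the gripper's body presses on something with over 40 N, if the wrist force passes 120 N, or if a joint passes its speed limit or range.

## Working session

There is one attempt and no reset: what is moved stays moved. The work goes in short steps, Python scripts to look and compute and a tool call to move; the robot and the scene stay as the last step left them, time stands still between calls to the robot, and variables do not carry over. Pictures are saved under pics/ and viewed, at most 14 in all, crops included, and the job is handed in when it is done.

Besides the shell and the picture viewer there is one more tool, called by a JSON object that holds its "api" and its "payload". play_rows: Moves the arm, as the interface text tells. Its arguments: {"type":"object","properties":{"increments":{"type":"array","items":{"type":"array"}},"force":{"type":"number"}},"required":["increments"]}

```bash
mkdir -p pics; ls
python3 - <<'E'
from bench import *
import cv2
for n in ("scene","top"):
    p=snapshot(n); cv2.imwrite(f"pics/{n}0.png",p["color"][:,:,::-1])
    print(n,p["intrinsics"],p["k1"],p["world_from_camera"])
print(sense())
E
```

```text
pics
scene [[384.69783728   0.         314.08386249]
 [  0.         384.69783728 193.01456782]
 [  0.           0.           1.        ]] -0.07905165739952125 [[ 5.86323781e-01  4.47101579e-01 -6.75518025e-01  1.24451283e+03]
 [ 8.10020247e-01 -3.13730676e-01  4.95419279e-01 -5.68817141e+02]
 [ 9.57201515e-03 -8.37659382e-01 -5.46109088e-01  7.10452117e+02]
 [ 0.00000000e+00  0.00000000e+00  0.00000000e+00  1.00000000e+00]]
top [[482.33347281   0.         319.30070931]
 [  0.         482.33347281 214.31208075]
 [  0.           0.           1.        ]] -0.02726768269064597 [[ 7.51091037e-03 -9.84020444e-01  1.77897025e-01  2.37811484e+02]
 [-9.99935301e-01 -8.91065201e-03 -7.07060353e-03 -2.88618119e+01]
 [ 8.54279691e-03 -1.77832408e-01 -9.84023707e-01  1.51625995e+03]
 [ 0.00000000e+00  0.00000000e+00  0.00000000e+00  1.00000000e+00]]
{'time': 0.1, 'joint_pos': array([ 6.07668632e+01,  7.51185590e+00,  8.53217844e+01, -1.35411929e-03,
        8.72617551e+01, -4.89311733e+00]), 'qd': array([-0.02126414, -0.00643246, -0.07453782, -0.02194134,  0.04974895,
       -0.03609695]), 'joint_efforts': array([ 1.37610168e-03, -5.70953965e+01, -5.01939404e+01, -3.10031019e-04,
        8.29236262e-03, -5.98028873e-05]), 'tool_pos': array([247.0399763 , 546.2484222 , 230.35015665]), 'tcp_rot': array([-1.79904837e+02, -6.78942776e-03,  1.55660041e+02]), 'ft_force': array([ 0.1474252 , -0.2763357 , -0.22162755]), 'wrist_torque': array([ 0.02115399, -0.03171341, -0.01656219]), 'grip_force': 0.0, 'finger_gap': 85.71602222437545}
```

View pics/scene0.png

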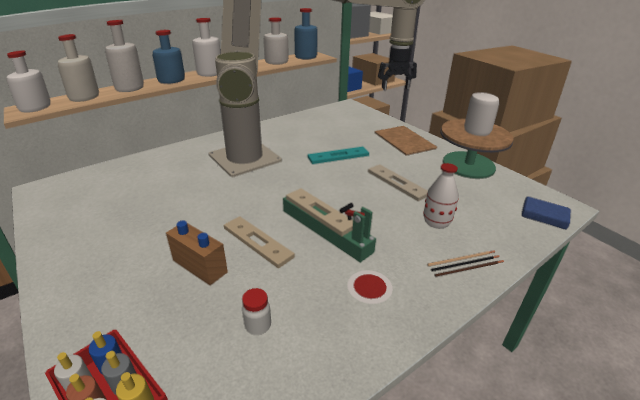

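View pics/top0.png

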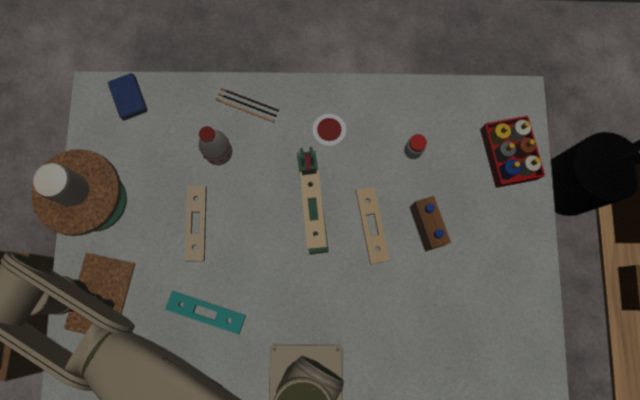

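```bash
cat > h.py <<'E'
from bench import *
import numpy as np, cv2
def rays(p,uv):
    K=p["intrinsics"];k1=p["k1"];T=p["world_from_camera"]
    uv=np.atleast_2d(np.array(uv,float)); d=(uv-K[:2,2])/K[0,0]; s=d.copy()
    for _ in range(20): s=d/(1+k1*(s**2).sum(1,keepdims=True))
    return T[:3,3],np.c_[s,np.ones(len(s))]@T[:3,:3].T
def onz(p,uv,z):
    o,r=rays(p,uv); return o+r*((z-o[2])/r[:,2])[:,None]
def proj(p,X):
    T=p["world_from_camera"];c=(np.atleast_2d(X)-T[:3,3])@T[:3,:3]; s=c[:,:2]/c[:,2:]
    s=s*(1+p["k1"]*(s**2).sum(1,keepdims=True)); return s*p["intrinsics"][0,0]+p["intrinsics"][:2,2]
def w(p,d): 
    T=p["world_from_camera"]; return T[:3,:3]@np.array(d["xyz"])+T[:3,3]
E
python3 - <<'E'
from h import *
np.set_printoptions(precision=1,suppress=True)
for n in ("top","scene"):
    p=snapshot(n)
    for q in ("base","base_hole0","base_hole1","lever_bar","section0","section0_hole0","section0_hole1","section1","section1_hole0","section1_hole1","pin0","pin0_shoulder","vase","saucer","paintpot"):
        for d in pinpoint(q,p):
            if d["p"]>.15: X=w(p,d);print(n,q,round(d["p"],2),X,proj(p,X)[0])
E
```

```text
top base 0.69 [517.1 -19.5  -1.5] [313.  212.7]
top base_hole0 0.93 [595.7 -11.2  52.3] [310.5 184.8]
top base_hole0 0.62 [440.1 -28.5  46.8] [315.6 234.6]
top base_hole0 0.43 [ 477.9 -203.6    5.9] [370.9 225. ]
top base_hole1 0.93 [595.7 -11.2  52.3] [310.5 184.8]
top base_hole1 0.62 [440.1 -28.5  46.8] [315.6 234.6]
top base_hole1 0.43 [ 477.9 -203.6    5.9] [370.9 225. ]
top lever_bar 0.75 [ 440.5 -390.3   93.4] [436.7 233.3]
top lever_bar 0.72 [618.   -8.5 120.8] [309.5 172.1]
top lever_bar 0.7 [441.5 -28.3  50.6] [315.5 234. ]
top section0 0.97 [479.3 349.1  -1.1] [197.1 223.4]
top section0 0.86 [518.3 -18.   49.9] [312.4 209.4]
top section0 0.85 [ 480.  -205.8    2.2] [371.4 224.5]
top section0 0.84 [200.8 308.7  -7. ] [206.  312.6]
top section0 0.6 [439.3 -26.1  65.1] [314.8 234. ]
top section0_hole0 0.96 [440.7 -28.4  63.9] [315.6 233.6]
top section0_hole0 0.88 [596.4 -13.5  66.2] [311.2 183.5]
top section0_hole1 0.96 [440.7 -28.4  63.9] [315.6 233.6]
top section0_hole1 0.88 [596.4 -13.5  66.2] [311.2 183.5]
top section1 0.97 [479.3 349.1  -1.1] [197.1 223.4]
top section1 0.
[... 1489 characters left out ...]
39.4 -23.2  62.7] [302.1 196.8]
scene section0_hole1 0.78 [601.8  -3.4  67.1] [341.1 219.8]
scene section0_hole1 0.7 [439.4 -23.2  62.7] [302.1 196.8]
scene section1 0.79 [478.7 350.1  -2.2] [395.3 183.5]
scene section1 0.77 [518.  -15.1  52.7] [319.6 210.9]
scene section1 0.75 [203.8 308.9  -0.1] [337.8 156.4]
scene section1 0.74 [ 478.5 -207.3    1.1] [256.4 241.9]
scene section1 0.3 [598.4  -4.6  47.4] [339.7 224.9]
scene pin0_shoulder 0.58 [ 437.6 -389.    97.2] [183.1 230.9]
scene vase 0.56 [710.2 291.9   1.4] [436.5 220.6]
scene saucer 0.93 [792.5 -64.1  -5.9] [369.4 289.7]
scene paintpot 0.72 [ 728.3 -338.9    2.2] [258.9 323.1]
scene paintpot 0.59 [ 439.4 -389.3   96. ] [183.3 231.7]
```

The pictures show:
- **Base:** in the top view it runs (312,160)-(318,250) with section0 on it, and the lever is at (307,160).
- **Loose sections:** two buff ones at (196,223) and (372,224), plus a turquoise look-alike at (205,312). Three sections in all.
- **Pins:** at (430,209) and (439,233) in the block.
- **Bystanders:** vase at (213,145), saucer at (329,129), paint pot at (416,146).

What could be mistaken for what I want:
- For sections, the turquoise slab at (205,312) and the bark at (105,290).
- For pins, the paint bottles around (515,150).

I choose the buff slabs and the blue heads in the wooden block. Next I fit the poses and check with a crop.

```bash
cat >> h.py <<'E'
from scipy.optimize import minimize
def box(x0,x1,y0,y1,z0,z1): return np.array([[x,y,z] for x in(x0,x1) for y in(y0,y1) for z in(z0,z1)],float)
def place(b,q):
    c,s=np.cos(q[2]),np.sin(q[2]); return np.c_[q[0]+c*b[:,0]-s*b[:,1],q[1]+s*b[:,0]+c*b[:,1],b[:,2]]
def sil(p,boxes,q,S=4):
    m=np.zeros((400*S,640*S),np.uint8)
    for b in boxes:
        uv=(proj(p,place(b,q))+.5)*S
        cv2.fillConvexPoly(m,cv2.convexHull(np.round(uv).astype(np.int32)),1)
    return cv2.resize(m.astype(np.float32),(640,400),interpolation=cv2.INTER_AREA)
def fit(pm,boxes,q0):
    # pm: list of (picture, mask)
    def c(v):
        q=[q0[0]+v[0],q0[1]+v[1],q0[2]+v[2]/100]
        return sum(np.abs(sil(p,boxes,q)-m).sum()/m.sum() for p,m in pm)
    r=minimize(c,[0,0,0],method="Nelder-Mead",options=dict(initial_simplex=np.array([[0,0,0],[6,0,0],[0,6,0],[0,0,6.]]),xatol=.1,fatol=1e-4))
    v=r.x; return np.array([q0[0]+v[0],q0[1]+v[1],q0[2]+v[2]/100]),r.fun
def near(p,q,X,tol=60):
    """best region whose centroid is near projected X"""
    uv=proj(p,X)[0];best=None
    for d in regions_of(q,p):
        v,u=np.nonzero(d["mask"]); e=np.hypot(u.mean()-uv[0],v.mean()-uv[1])
        if best is None or e<best[0]: best=(e,d["mask"],d["p"])
    return best
BASE=[box(-130,190,-30,30,0,50)]; SEC=lambda z:[box(-120,120,-30,30,z,z+15)]
E
python3 - <<'E'
from h import *
np.set_printoptions(precision=2,suppress=True)
P=[snapshot("top"),snapshot("scene")]
secs={"A":((479,349),0,np.radians(0)),"B":((479,-206),0,np.radians(10)),"S0":((518,-18),50,np.radians(6))}
for k,(xy,z,a) in secs.items():
    pm=[]
    for p in P:
        e,m,pr=near(p,"section0",[*xy,z+15]); pm.append((p,m.astype(np.float32))); print(k,e,pr,m.sum())
    for sel in ([0],[1],[0,1]):
        q,f=fit([pm[i] for i in sel],SEC(z),[*xy,a]); print("  ",sel,q[:2],np.degrees(q[2]),f)
pm=[]
for p in P:
    X=[518,-18,40]; e,m,pr=near(p,"base",X); print("base",e,pr,m.sum())
    e2,m2,_=near(p,"section0",[518,-18,65]); pm.append((p,(m|m2).astype(np.float32)))
BB=BASE+[box(-120,120,-30,30,50,65),box(143,177,-19,19,50,137)]
for sel in ([0],[1],[0,1]):
    q,f=fit([pm[i] for i in sel],BB,[518,-18,.11]); print("  base",sel,q[:2],np.degrees(q[2]),f)
c=P[0]["color"][150:280,170:460,::-1]; cv2.imwrite("pics/crop1.png",cv2.resize(c,(780,350),interpolation=cv2.INTER_CUBIC))
for q in ("pin0",):
    for p in P:
        for d in regions_of(q,p):
            v,u=np.nonzero(d["mask"]); print(q,d["p"],u.mean(),v.mean(),d["mask"].sum())
        c=p["color"].astype(int); b=((c[:,:,2]>c[:,:,0]*1.8)&(c[:,:,2]>c[:,:,1]*1.5)&(c[:,:,2]>60)).astype(np.uint8)
        n,l,st,ce=cv2.connectedComponentsWithStats(b)
        for i in range(1,n):
            if st[i,4]>8: print("  blue",ce[i],st[i,4],onz(p,ce[i],110)[0])
E
```

```text
A 0.81221657381111 0.68 1413
A 2.9493979248615774 0.61 806
   [0] [482.32 353.71] 1.9957423336744209 0.14211782813072205
   [1] [477.62 351.38] 0.6196604377680512 0.07808622717857361
   [0, 1] [481.21 352.48] 1.189491578897996 0.2542617917060852
B 1.322560883586344 0.67 1258
B 3.712179274620927 0.58 1498
   [0] [ 478.43 -206.7 ] 10.506807266539575 0.21050278842449188
   [1] [ 477.32 -204.9 ] 10.056917950262893 0.10914552956819534
   [0, 1] [ 477.94 -206.09] 10.833821884135435 0.3245764374732971
S0 2.9116954603591214 0.77 1344
S0 4.068827986718995 0.96 1202
   [0] [513.68 -19.68] 6.6766882063592385 0.2127511203289032
   [1] [518.84 -16.44] 6.712473190171815 0.10243344306945801
   [0, 1] [516.6  -18.49] 6.540976200143756 0.3428099751472473
base 24.229815759157248 0.88 783
base 26.576309508775676 0.79 2222
  base [0] [515.56 -19.31] 7.181339311655937 0.06553193926811218
  base [1] [515.96 -17.64] 7.011122434695114 0.08122052252292633
  base [0, 1] [516.58 -18.75] 7.043508133759223 0.15347865223884583
pin0 0.64 429.95 207.25 40
pin0 0.52 438.69354838709677 233.59677419354838 62
  blue [125.75  94.49] 862 [865.36 565.99 110.  ]
  blue [511.48 167.28] 127 [ 642.66 -622.3   110.  ]
  blue [429.87 207.36] 45 [ 516.1  -368.39  110.  ]
  blue [439.38 232.73] 48 [ 439.97 -394.08  110.  ]
pin0 0.69 182.46896551724137 227.6344827586207 145
pin0 0.5 202.953125 238.9453125 128
pin0 0.47 320.9184925503944 211.60297984224366 1141
  blue [354.31  78.99] 278 [-277.49  804.98  110.  ]
  blue [181.99 227.12] 116 [ 437.9  -389.64  110.  ]
  blue [202.88 239.56] 124 [ 514.24 -364.87  110.  ]
  blue [102.19 350.14] 470 [ 701.18 -636.94  110.  ]
```

View pics/crop1.png

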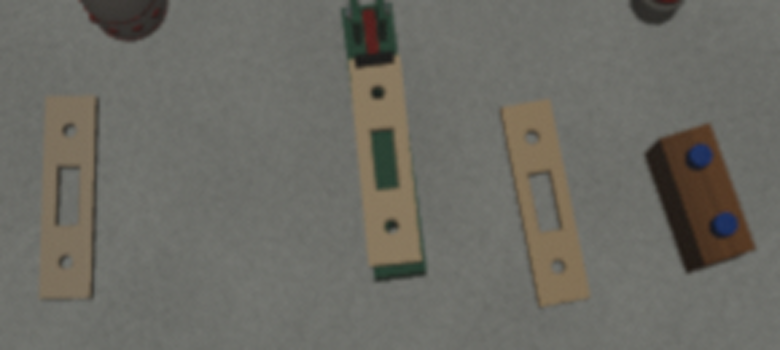

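The crop shows plain buff slabs at crop pixels (68,195) and (545,200), the stack with base and lever at (385,160), and the blue pin heads at (700,155) and (725,225). That matches the fits: base at (516.3, -18.5) with heading 7°. The lever comes first.

```bash
cat >> h.py <<'E'
def plan(x,y,z,yaw):
    s=sense(); t=np.array(s["tool_pos"]); r=s["tcp_rot"]
    dy=(yaw-r[2]+180)%360-180
    from scipy.spatial.transform import Rotation as R
    M=R.from_euler("xyz",r,degrees=True).as_matrix(); d=np.array([x,y,z])-t
    M2=R.from_euler("xyz",[180,0,yaw],degrees=True).as_matrix()
    print("t",round(s["time"],1),"pos",t.round(1),"rot",np.round(r,1),"shift-now",(M.T@d).round(1),"turn",round(-np.radians(dy),3),"shift-after-turn",(M2.T@d).round(1),"F",s["ft_force"].round(1),"gap",round(s["finger_gap"],1),"grip",round(s["grip_force"],1))
BQ=(516.3,-18.5,np.radians(7.0))
def b2w(x,y,z): return place(np.array([[x,y,z]],float),BQ)[0]
E
python3 - <<'E'
from h import *
X=b2w(103.9,0,200);print(X);plan(*X,187)
E
```

```text
[619.42554516  -5.83777522 200.        ]
t 2.4 pos [247.3 546.7 231.3] rot [-180.     0.   155.7] shift-now [-566.8 -350.    31.3] turn -0.547 shift-after-turn [-302.1 -593.7   31.3] F [ 0.3 -0.3 -0.9] gap 85.0 grip 0.0
```

{"api": "play_rows", "payload": {"increments": [[1,[-20,-12.4,0],0],[1,[-32,-19.8,0],0],[1,[-32,-19.8,0],0],[1,[-32,-19.8,0],0],[1,[-32,-19.8,0],0],[1,[-32,-19.8,0],0],[1,[-32,-19.8,0],0],[1,[-32,-19.8,0],0],[1,[-32,-19.8,0],0],[1,[-32,-19.8,0],0],[1,[-32,-19.8,0],0],[1,[-32,-19.8,0],0]]}}

```text
time: 3.4
tool_pos: [492.1, 181.9, 231.6]
tcp_rot: [180.0, 0.0, 155.7]
ft_force: [0.7, 0.9, -0.2]
finger_gap: 85.3
grip_force: 0.0
```

{"api": "play_rows", "payload": {"increments": [[1,[-32,-19.8,0],0],[1,[-32,-19.8,0],0],[1,[-32,-19.8,0],0],[1,[-32,-19.8,0],0],[1,[-32,-19.8,0],0],[1,[-20,-12,0],0],[1,[0,0,0],-0.11],[1,[0,0,0],-0.11],[1,[0,0,0],-0.11],[1,[0,0,0],-0.11],[1,[0,0,0],-0.107],[1,[0,0,0],0]]}}

```text
time: 4.4
tool_pos: [609.6, 8.2, 231.3]
tcp_rot: [180.0, -0.0, -172.7]
ft_force: [-0.7, -0.3, -0.1]
finger_gap: 85.6
grip_force: 0.0
```

Run:
```python
from h import *
X=b2w(103.9,0,100);plan(*X,187)
```

```text
t 4.4 pos [609.6   8.2 231.3] rot [ 180.    -0.  -172.7] shift-now [ -8.  -15.2 131.3] turn 0.005 shift-after-turn [ -8.  -15.2 131.3] F [-0.7 -0.3 -0.1] gap 85.6 grip 0.0
```

{"api": "play_rows", "payload": {"increments": [[1,[-4,-8,0],0],[1,[-4,-7,0],0.005],[1,[0,0,25],0],[1,[0,0,30],0],[1,[0,0,30],0],[1,[0,0,26],0],[1,[0,0,20],0],[1,[0,0,0],0],[-0.3,[0,0,0],0],[-0.3,[0,0,0],0],[-0.3,[0,0,0],0],[-0.3,[0,0,0],0]], "force": 30}}

```text
time: 5.4
tool_pos: [620.9, -4.5, 103.3]
tcp_rot: [179.9, 0.2, -173.3]
ft_force: [-3.7, -2.5, 5.9]
finger_gap: 43.6
grip_force: 29.8
```

{"api": "play_rows", "payload": {"increments": [[-0.3,[0,0,0],0],[-0.3,[0,0,0],0],[-0.3,[0,0,0],0],[-0.3,[0,0,0],0]]}}

```text
time: 5.73
tool_pos: [620.9, -4.7, 103.3]
tcp_rot: [180.0, 0.2, -173.3]
ft_force: [-1.9, 4.2, 6.3]
finger_gap: 43.3
grip_force: 30.4
```

Run:
```python
from h import *
plan(*b2w(103.9,0,100.7),187)
for a in np.arange(-.3,1.8,.2): 
    u=np.array([-np.cos(a),np.sin(a)]);n=np.array([np.sin(a),np.cos(a)]);b=55*u+12*n; print(round(a,2),b.round(1))
p=snapshot("scene"); cv2.imwrite("pics/s2.png",cv2.resize(p["color"][120:300,240:460,::-1],(770,630)[:2] and (733,600),interpolation=cv2.INTER_CUBIC))
```

```text
t 5.7 pos [620.9  -4.7 103.3] rot [ 180.     0.2 -173.3] shift-now [ 1.6 -1.   2.6] turn -0.005 shift-after-turn [ 1.6 -1.   2.6] F [-1.9  4.2  6.3] gap 43.3 grip 30.4
-0.3 [-56.1  -4.8]
-0.1 [-55.9   6.4]
0.1 [-53.5  17.4]
0.3 [-49.   27.7]
0.5 [-42.5  36.9]
0.7 [-34.3  44.6]
0.9 [-24.8  50.5]
1.1 [-14.3  54.5]
1.3 [-3.1 56.2]
1.5 [ 8.1 55.7]
1.7 [19. 53.]
```

View pics/s2.png

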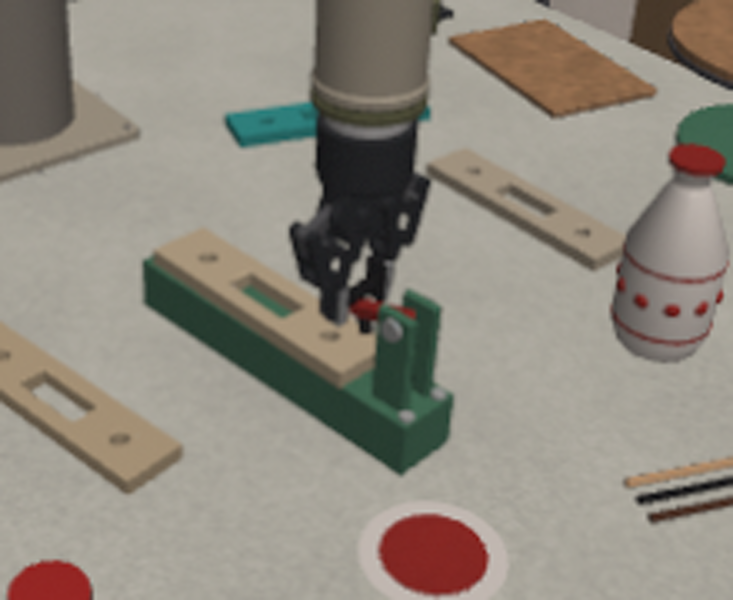

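The scene crop shows the fingers on the bar's ends, at crop (355,305). Next I swing the lever up along its arc.

{"api": "play_rows", "payload": {"increments": [[-0.3,[0,0,-11.2],0],[-0.3,[-2.4,0,-11],0],[-0.3,[-4.5,0,-10.3],0],[-0.3,[-6.5,0,-9.2],0],[-0.3,[-8.2,0,-7.7],0],[-0.3,[-9.5,0,-5.9],0],[-0.3,[-10.5,0,-4],0],[-0.3,[-11.2,0,-1.7],0],[-0.3,[-11.2,0,0.5],0],[-0.3,[-10.9,0,2.5],0],[-0.3,[-6,0,2],0],[-0.3,[0,0,0],0]]}}

```text
time: 6.78
tool_pos: [701.8, 6.1, 159.0]
tcp_rot: [179.9, 0.2, -173.2]
ft_force: [-2.8, 9.6, 5.2]
finger_gap: 42.6
grip_force: 29.7
```

Run:
```python
from h import *
plan(*b2w(186,0,155),187)
```

```text
t 6.8 pos [701.8   6.1 159. ] rot [ 179.9    0.2 -173.2] shift-now [ 1.1 -1.8  4. ] turn -0.004 shift-after-turn [ 1.1 -1.8  4. ] F [-2.8  9.6  5.2] gap 42.6 grip 29.7
```

{"api": "play_rows", "payload": {"increments": [[0.2,[0,0,0],0],[0.4,[0,0,0],0],[1,[0,0,0],0],[1,[0,0,-20],0],[1,[0,0,-35],0],[1,[0,0,-35],0],[1,[0,0,0],0]]}}

```text
time: 7.37
tool_pos: [703.0, 3.0, 256.7]
tcp_rot: [-179.8, 0.7, -173.3]
ft_force: [2.1, -0.4, 2.4]
finger_gap: 85.5
grip_force: 0.0
```

Run:
```python
from h import *
np.set_printoptions(precision=1,suppress=True)
P=[snapshot("top"),snapshot("scene")]
for p in P:
    for q in("lever_bar","section1"):
        for d in pinpoint(q,p):
            if d["p"]>.4: print(q,d["p"],w(p,d))
print(b2w(186.7,0,174))
plan(480,351.5,120,181)
```

```text
section1 0.8 [ 479.  -204.5    5.9]
section1 0.74 [476.8 349.2  -0.4]
section1 0.71 [520.3 -21.4  49.8]
section1 0.63 [203.2 305.9  -3.9]
lever_bar 0.68 [691.9   9.9 176.7]
section1 0.89 [204.9 309.6  -0.1]
section1 0.77 [479.9 350.9  -0.8]
section1 0.71 [ 477.6 -204.7    2.4]
section1 0.68 [517.2 -14.5  53.2]
[701.6   4.3 174. ]
t 7.7 pos [698.8   3.6 244.3] rot [ 180.    -0.2 -173.3] shift-now [176.4 371.  125. ] turn 0.099 shift-after-turn [212.7 351.6 124.3] F [-0.4  0.7 -1.1] gap 85.1 grip 0.0
```

{"api": "play_rows", "payload": {"increments": [[1,[5,8,0],0.1],[1,[16,27,0],0],[1,[20,33,4],0],[1,[20,33,4],0],[1,[20,33,6],0],[1,[20,33,10],0],[1,[20,33,10],0],[1,[20,33,10],0],[1,[20,33,10],0],[1,[20,33,10],0],[1,[20,33,10],0],[1,[10,17,10],0]]}}

```text
time: 8.67
tool_pos: [478.5, 351.3, 160.3]
tcp_rot: [-180.0, -0.2, -178.9]
ft_force: [-0.1, -0.5, -0.1]
finger_gap: 85.4
grip_force: 0.0
```

Run:
```python
from h import *
np.set_printoptions(precision=1,suppress=True)
p=snapshot("scene")
for d in pinpoint("section1",p): print(d["p"],w(p,d))
for d in pinpoint("section1_hole0",p): print("h",d["p"],w(p,d))
e,m,_=near(p,"section1",[479,350,8]); q,f=fit([(p,m.astype(np.float32))],SEC(0),[479,350,.02]);print(e,q,np.degrees(q[2]),f)
h=onz(snapshot("top"),[[195.65,198.3],[194.2,247.4]],15);d=h[0]-h[1];print(h,h.mean(0),np.degrees(np.arctan2(d[1],d[0])))
plan(479,350.5,-3,181)
```

```text
0.86 [478.4 351.2  -1.5]
0.8 [ 476.9 -204.5    2. ]
0.57 [516.3 -18.1  55.6]
2.6244005853035035 [479.8 351.7   0. ] 1.9520980074395167 0.0716145858168602
[[557.4 354.1  15. ]
 [400.7 350.3  15. ]] [479.  352.2  15. ] 1.3700157643944688
t 8.9 pos [481.9 347.9 161.6] rot [-179.9   -0.  -179. ] shift-now [  2.7   2.8 164.6] turn -0.0 shift-after-turn [  2.9   2.6 164.6] F [ 1.  -0.1  0.1] gap 84.8 grip 0.0
```

{"api": "play_rows", "payload": {"increments": [[1,[2,3,20],0],[1,[0,0,40],0],[1,[0,0,40],0],[1,[0,0,30],0],[1,[0,0,18],0],[1,[0,0,10],0],[1,[0,0,4],0],[1,[0,0,0],0],[-0.2,[0,0,0],0],[-0.2,[0,0,0],0],[-0.2,[0,0,0],0],[-0.2,[0,0,0],0]], "force": 60}}

```text
time: 9.92
tool_pos: [481.9, 352.8, 3.2]
tcp_rot: [179.9, 0.2, -179.0]
ft_force: [-0.8, 0.2, 5.4]
finger_gap: 58.0
grip_force: 65.1
```

Run:
```python
from h import *
plan(479,351.5,-1,181)
```

```text
t 9.9 pos [481.9 352.8   3.2] rot [ 179.9    0.2 -179. ] shift-now [ 2.9 -1.2  4.2] turn -0.0 shift-after-turn [ 2.9 -1.2  4.2] F [-0.8  0.2  5.4] gap 58.0 grip 65.1
```

{"api": "play_rows", "payload": {"increments": [[-0.2,[0,0,-5],0],[-0.2,[0,0,-15],0],[-0.2,[0,0,-30],0],[-0.2,[0,0,-30],0],[-0.2,[0,0,-30],0],[-0.2,[0,0,-30],0],[-0.2,[0,0,-10],0],[-0.2,[0,0,0],0]]}}

```text
time: 10.58
tool_pos: [482.1, 353.0, 154.8]
tcp_rot: [179.8, 0.4, -179.0]
ft_force: [-0.3, 0.8, -1.7]
finger_gap: 58.0
grip_force: 65.3
```

Run:
```python
from h import *
np.set_printoptions(precision=1,suppress=True)
p=snapshot("scene")
for d in pinpoint("section1",p): print(d["p"],w(p,d))
plan(516.3,-18.5,150,187)
cv2.imwrite("pics/s3.png",cv2.resize(p["color"][80:330,180:500,::-1],(768,600),interpolation=cv2.INTER_CUBIC))
```

```text
0.76 [517.  -16.4  53.8]
0.76 [ 475.2 -201.6    3.5]
0.7 [481.8 352.1 150.8]
0.68 [204.9 312.8   1.3]
t 10.7 pos [479.6 351.4 149.4] rot [-180.   -0. -179.] shift-now [ -30.4 -370.5   -0.6] turn -0.105 shift-after-turn [   8.6 -371.6   -0.6] F [-0.6 -0.  -3.1] gap 58.3 grip 65.2
```

View pics/s3.png

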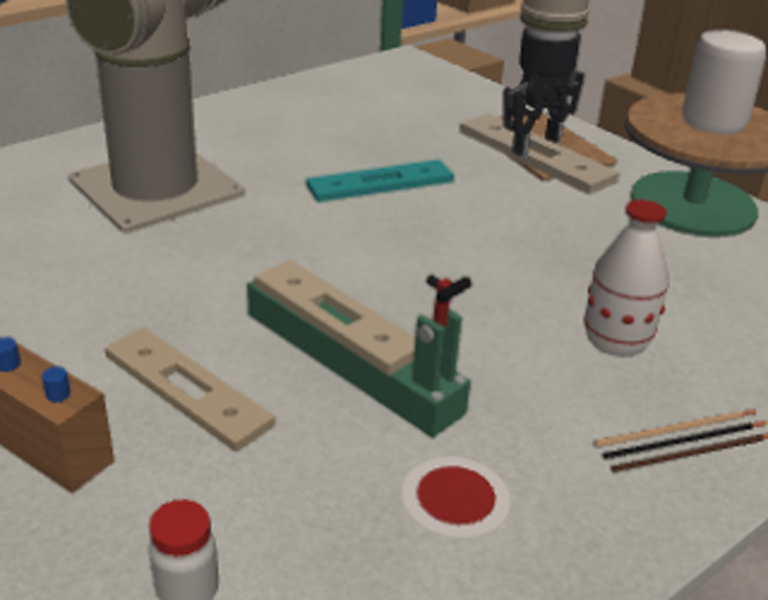

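{"api": "play_rows", "payload": {"increments": [[-0.2,[-1,-15,0],0],[-0.2,[-3,-30,0],-0.02],[-0.2,[-2.5,-36,0],-0.02],[-0.2,[-2,-36,0],-0.02],[-0.2,[-1,-36,0],-0.02],[-0.2,[0,-36,0],-0.025],[-0.2,[1,-36,0],0],[-0.2,[1,-36,0],0],[-0.2,[1,-36,0],0],[-0.2,[1,-36,0],0],[-0.2,[1,-25,0],0],[-0.2,[1,-12,0],0]]}}

```text
time: 11.68
tool_pos: [514.0, -20.7, 147.5]
tcp_rot: [-180.0, -0.3, -173.2]
ft_force: [0.3, -0.2, -2.6]
finger_gap: 58.0
grip_force: 65.3
```

Run:
```python
from h import *
np.set_printoptions(precision=1,suppress=True)
for i in range(4): p=snapshot("top" if i%2 else "scene"); plan(516.3,-18.5,70,187)
for d in pinpoint("section1",p): print(d["p"],w(p,d))
```

```text
t 11.7 pos [514.2 -21.2 147.7] rot [-180.    -0.2 -173.2] shift-now [-2.8  2.5 77.7] turn -0.003 shift-after-turn [-2.4  2.4 77.7] F [-0.6 -1.4 -1.9] gap 58.3 grip 65.3
t 11.8 pos [514.3 -19.2 147.9] rot [ 180.    -0.2 -173.2] shift-now [-2.3  0.4 77.9] turn -0.003 shift-after-turn [-2.   0.4 77.9] F [-0.5  0.8 -2.5] gap 58.1 grip 65.3
t 11.8 pos [514.5 -17.7 148.3] rot [ 179.9   -0.2 -173.1] shift-now [-1.9 -1.1 78.3] turn -0.002 shift-after-turn [-1.6 -1.  78.3] F [ 1.1  0.3 -3. ] gap 58.0 grip 65.3
t 11.9 pos [514.8 -16.7 148.6] rot [ 179.9   -0.2 -173. ] shift-now [-1.5 -2.1 78.6] turn -0.001 shift-after-turn [-1.3 -2.  78.6] F [-0.8  1.1 -2.9] gap 58.1 grip 65.3
0.9 [510.4 -16.4 145.9]
0.73 [ 518.4 -365.4    9.5]
0.56 [200.9 307.1  -3. ]
```

{"api": "play_rows", "payload": {"increments": [[-0.2,[-2,-1,15],0],[-0.2,[0,0,25],0],[-0.2,[0,0,20],0],[-0.2,[0,0,10],0],[-0.2,[0,0,3],0],[-0.2,[0,0,0],0],[-0.2,[0,0,0],0],[-0.2,[0,0,0],0],[-0.2,[0,0,0],0],[-0.2,[0,0,0],0]]}}

```text
time: 12.77
tool_pos: [518.9, -17.9, 78.4]
tcp_rot: [-180.0, 0.1, -173.0]
ft_force: [0.3, -0.0, -1.7]
finger_gap: 58.1
grip_force: 65.3
```

Run:
```python
from h import *
np.set_printoptions(precision=1,suppress=True)
p=snapshot("scene");plan(516.3,-18.5,68,187)
for d in pinpoint("section1",p)+pinpoint("section1_hole0",p): print(d["p"],w(p,d))
cv2.imwrite("pics/s4.png",cv2.resize(p["color"][150:280,240:420,::-1],(800,578),interpolation=cv2.INTER_CUBIC))
```

```text
t 12.8 pos [518.7 -17.9  78.2] rot [-180.     0.1 -173. ] shift-now [ 2.5 -0.3 10.2] turn -0.0 shift-after-turn [ 2.4 -0.3 10.2] F [-0.3 -0.5 -2.3] gap 57.9 grip 65.3
0.9 [516.6 -17.   53.1]
0.89 [ 478.8 -202.6    4.1]
0.56 [518.  -19.3  77.6]
0.55 [201.6 311.2   2.3]
0.41 [ 401.5 -218.6   16. ]
```

View pics/s4.png

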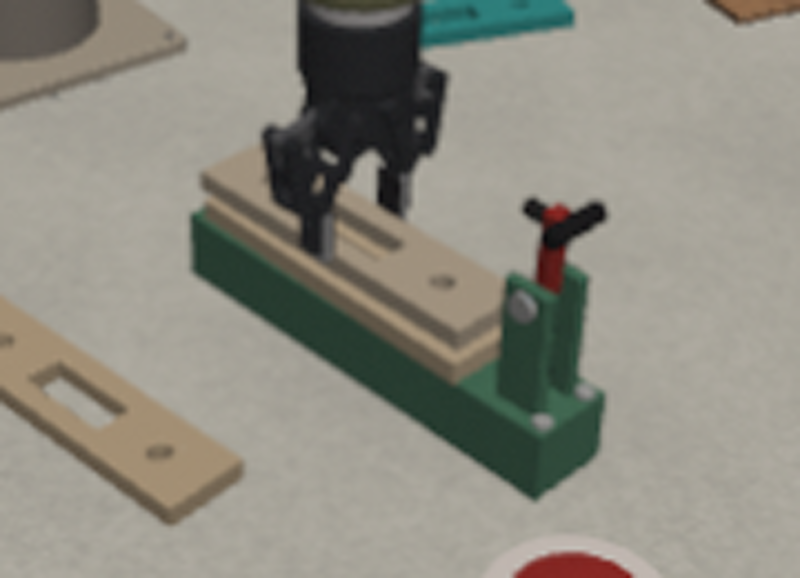

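The picture shows the slab hovering just above section0 and well aligned. Lowering now.

{"api": "play_rows", "payload": {"increments": [[-0.2,[2,0,3],0],[-0.2,[0,0,3],0],[-0.2,[0,0,2],0],[-0.2,[0,0,1],0],[-0.2,[0,0,0],0],[-0.2,[0,0,0],0]]}}

```text
time: 13.42
tool_pos: [515.9, -18.1, 68.2]
tcp_rot: [180.0, -0.0, -173.0]
ft_force: [-1.8, -0.6, 0.3]
finger_gap: 57.8
grip_force: 65.6
```

{"api": "play_rows", "payload": {"increments": [[-0.2,[0,0,1],0],[-0.2,[0,0,0],0],[0.3,[0,0,0],0],[0.5,[0,0,0],0],[1,[0,0,0],0],[1,[0,0,0],0],[1,[0,0,-15],0],[1,[0,0,-35],0],[1,[0,0,-35],0],[1,[0,0,-15],0],[1,[0,0,0],0],[1,[0,0,0],0]]}}

```text
time: 14.42
tool_pos: [517.1, -18.2, 168.5]
tcp_rot: [-180.0, 0.2, -173.0]
ft_force: [-0.4, 0.2, -0.8]
finger_gap: 85.7
grip_force: 0.0
```

Run:
```python
from h import *
np.set_printoptions(precision=1,suppress=True)
P=[snapshot("scene"),snapshot("top")]
for p in P:
  for d in pinpoint("section1",p)+pinpoint("section1_hole0",p): print(p["shot"],round(d["p"],2),w(p,d))
p=P[0]
e,m,_=near(p,"section1",[478,-205,8]); q,f=fit([(p,m.astype(np.float32))],SEC(0),[478,-205,.18]);print(e,q,np.degrees(q[2]),f)
plan(478.5,-205,80,190)
```

```text
18 0.93 [515.4 -19.6  65.6]
18 0.85 [515.7 -15.5  51.2]
18 0.69 [207.2 309.6   0.4]
18 0.59 [435.1 -25.4  81.7]
18 0.64 [439.7 -21.4  62.9]
19 0.71 [511.4 -21.4  65.1]
19 0.6 [203.  307.4  -0.5]
19 0.59 [ 479.4 -205.8    5.4]
19 0.19 [440.5 -26.3  65. ]
3.1330277293096223 [ 477.4 -203.7    0.2] 10.199076164992634 0.09718815982341766
t 14.8 pos [515.3 -18.  166. ] rot [ 180.    -0.1 -173. ] shift-now [  59.2 -181.2   86. ] turn -0.052 shift-after-turn [  68.8 -177.8   86. ] F [-1.   0.1 -0.2] gap 85.4 grip 0.0
```

{"api": "play_rows", "payload": {"increments": [[1,[4,-15,0],0],[1,[10,-30,0],0],[1,[11,-34,0],0],[1,[11,-34,10],0],[1,[11,-34,20],0],[1,[8,-25,25],0],[1,[4,-11,20],-0.055],[1,[0,0,10],0],[1,[0,0,0],0],[1,[0,0,0],0],[1,[0,0,0],0]]}}

```text
time: 15.68
tool_pos: [480.8, -206.3, 83.4]
tcp_rot: [-180.0, 0.1, -169.8]
ft_force: [-0.1, -0.0, 0.6]
finger_gap: 85.6
grip_force: 0.0
```

Run:
```python
from h import *
np.set_printoptions(precision=1,suppress=True)
p=snapshot("scene")
for d in pinpoint("section1",p): print(p["shot"],round(d["p"],2),w(p,d))
plan(478.3,-205,-1,190.3)
```

```text
20 0.88 [ 476.8 -205.7    2. ]
20 0.76 [516.6 -15.5  52.6]
20 0.73 [515.6 -20.3  67.2]
20 0.64 [204.1 308.9   0.6]
t 15.8 pos [ 481.2 -206.5   84. ] rot [-179.9    0.1 -169.8] shift-now [ 2.8  2.1 85. ] turn -0.002 shift-after-turn [ 2.6  2.  85. ] F [-0.6 -0.2  0.2] gap 85.4 grip 0.0
```

{"api": "play_rows", "payload": {"increments": [[1,[3,2,20],0],[1,[0,0,30],0],[1,[0,0,20],0],[1,[0,0,10],0],[1,[0,0,3],0],[1,[0,0,0],0],[1,[0,0,0],0],[-0.2,[0,0,0],0],[-0.2,[0,0,0],0],[-0.2,[0,0,0],0],[-0.2,[0,0,0],0],[-0.2,[0,0,0],0]]}}

```text
time: 16.78
tool_pos: [477.8, -206.1, 1.2]
tcp_rot: [-179.9, 0.1, -169.8]
ft_force: [-2.5, 2.0, 8.5]
finger_gap: 58.2
grip_force: 64.6
```

{"api": "play_rows", "payload": {"increments": [[-0.2,[0,0,-5],0],[-0.2,[0,0,-15],0],[-0.2,[0,0,-30],0],[-0.2,[0,0,-30],0],[-0.2,[0,0,-30],0],[-0.2,[0,0,-30],0],[-0.2,[0,0,-15],0],[-0.2,[0,0,0],0],[-0.2,[0,0,0],0],[-0.2,[0,0,0],0],[-0.2,[0,0,0],0]]}}

```text
time: 17.7
tool_pos: [475.1, -204.7, 151.9]
tcp_rot: [179.9, -0.2, -169.9]
ft_force: [-0.1, 0.2, -3.9]
finger_gap: 58.0
grip_force: 65.4
```

Run:
```python
from h import *
np.set_printoptions(precision=1,suppress=True)
p=snapshot("scene")
for d in pinpoint("section1",p): print(p["shot"],round(d["p"],2),w(p,d))
plan(516.3,-18.5,155,187)
```

```text
21 0.97 [512.3 -20.2  66.6]
21 0.8 [205.  309.6   0.5]
21 0.77 [ 475.3 -205.   152.8]
21 0.7 [518.7 -16.7  51.3]
t 17.8 pos [ 475.4 -204.8  152.3] rot [ 179.9   -0.2 -169.8] shift-now [-73.1 176.2  -2.5] turn 0.055 shift-after-turn [-63.3 180.   -2.7] F [ 0.4 -0.1 -2.1] gap 58.0 grip 65.4
```

{"api": "play_rows", "payload": {"increments": [[-0.2,[0,0,0],0.055],[-0.2,[-4,12,0],0],[-0.2,[-9,26,0],0],[-0.2,[-11,32,0],0],[-0.2,[-11,32,0],0],[-0.2,[-11,32,0],0],[-0.2,[-10,26,0],0],[-0.2,[-5,14,0],0],[-0.2,[-2,6,0],0],[-0.2,[0,0,10],0],[-0.2,[0,0,20],0],[-0.2,[0,0,15],0]]}}

```text
time: 18.8
tool_pos: [516.6, -19.8, 107.6]
tcp_rot: [-180.0, -0.0, -173.0]
ft_force: [-0.7, 0.3, -2.8]
finger_gap: 58.1
grip_force: 65.4
```

{"api": "play_rows", "payload": {"increments": [[-0.2,[0,0,8],0],[-0.2,[0,0,4],0],[-0.2,[0,0,0],0],[-0.2,[0,0,0],0],[-0.2,[0,0,0],0],[-0.2,[0,0,0],0],[-0.2,[0,0,0],0],[-0.2,[0,0,0],0]]}}

```text
time: 19.47
tool_pos: [517.5, -19.2, 97.9]
tcp_rot: [-180.0, 0.1, -173.0]
ft_force: [-0.4, 0.1, -2.5]
finger_gap: 58.0
grip_force: 65.3
```

Run:
```python
from h import *
np.set_printoptions(precision=1,suppress=True)
p=snapshot("scene")
plan(516.3,-18.5,83,187)
```

```text
t 19.5 pos [517.4 -19.2  97.7] rot [-180.    0. -173.] shift-now [ 1.   0.8 14.7] turn 0.0 shift-after-turn [ 1.   0.8 14.7] F [ 1.  -0.5 -3.5] gap 58.6 grip 65.3
```

{"api": "play_rows", "payload": {"increments": [[-0.2,[1,0.5,4],0],[-0.2,[0,0,5],0],[-0.2,[0,0,3],0],[-0.2,[0,0,2],0],[-0.2,[0,0,1],0],[-0.2,[0,0,0],0],[-0.2,[0,0,0],0],[-0.2,[0,0,0],0]]}}

```text
time: 20.18
tool_pos: [516.2, -18.8, 82.4]
tcp_rot: [-180.0, 0.0, -173.0]
ft_force: [0.2, 0.1, -2.6]
finger_gap: 58.4
grip_force: 65.4
```

{"api": "play_rows", "payload": {"increments": [[-0.2,[0,0,1],0],[-0.2,[0,0,0],0],[-0.2,[0,0,0.7],0],[-0.2,[0,0,0],0],[-0.2,[0,0,0],0]]}}

```text
time: 20.6
tool_pos: [516.2, -18.8, 81.2]
tcp_rot: [-180.0, 0.0, -173.0]
ft_force: [-3.9, -0.3, 4.8]
finger_gap: 58.1
grip_force: 66.2
```

{"api": "play_rows", "payload": {"increments": [[0.3,[0,0,0],0],[0.5,[0,0,0],0],[1,[0,0,0],0],[1,[0,0,0],0],[1,[0,0,-15],0],[1,[0,0,-35],0],[1,[0,0,-35],0],[1,[0,0,-35],0],[1,[0,0,-15],0],[1,[0,0,0],0]]}}

```text
time: 21.43
tool_pos: [519.0, -19.1, 221.2]
tcp_rot: [-179.9, 0.5, -173.0]
ft_force: [0.8, -0.1, 0.5]
finger_gap: 85.4
grip_force: 0.0
```

Run:
```python
from h import *
plan(516,-340,225,187)
```

```text
t 21.4 pos [519.  -19.1 221.2] rot [-179.9    0.5 -173. ] shift-now [  42.  -318.2   -3.4] turn 0.0 shift-after-turn [  42.1 -318.1   -3.8] F [ 0.8 -0.1  0.5] gap 85.4 grip 0.0
```

{"api": "play_rows", "payload": {"increments": [[1,[2,-15,0],0],[1,[4,-32,0],0],[1,[5,-38,0],0],[1,[5,-38,0],0],[1,[5,-38,0],0],[1,[5,-38,0],0],[1,[5,-38,0],0],[1,[5,-38,0],0],[1,[4,-32,0],0],[1,[2,-15,0],0],[1,[0,0,0],0],[1,[0,0,0],0]]}}

```text
time: 22.43
tool_pos: [513.1, -343.4, 214.2]
tcp_rot: [179.9, -0.1, -173.1]
ft_force: [0.4, 0.4, -1.2]
finger_gap: 85.5
grip_force: 0.0
```

```bash
cat > pins.py <<'E'
from h import *
np.set_printoptions(precision=1,suppress=True)
for n in("top","scene"):
    p=snapshot(n);c=p["color"].astype(int); b=((c[:,:,2]>c[:,:,0]*1.8)&(c[:,:,2]>c[:,:,1]*1.5)&(c[:,:,2]>60)).astype(np.uint8)
    k,l,st,ce=cv2.connectedComponentsWithStats(b)
    for i in range(1,k):
        X=onz(p,ce[i],112)[0]
        if st[i,4]>8 and 300<X[0]<650 and -450<X[1]<50: print(n,"blue",ce[i],st[i,4],X)
    for d in pinpoint("section1_hole0",p)+pinpoint("section1",p)+pinpoint("pin0_shoulder",p):
        if d["p"]>.3: print(n,round(d["p"],2),w(p,d))
    im=p["color"][:,:,::-1]
    if n=="top": cv2.imwrite("pics/top5.png",cv2.resize(im[150:260,280:350],(380,600),interpolation=cv2.INTER_CUBIC))
    else: cv2.imwrite("pics/scene5.png",cv2.resize(im[180:270,270:380],(733,600),interpolation=cv2.INTER_CUBIC))
print("holes",b2w(-78,0,50),b2w(78,0,50))
E
python3 pins.py; python3 -c "
from h import *
plan(439,-392,170,190)
import cv2
a=cv2.imread('pics/top5.png');b=cv2.resize(cv2.imread('pics/scene5.png'),(420,344));c=np.zeros((600,800,3),np.uint8);c[:,:380]=a;c[:344,380:]=b;cv2.imwrite('pics/comb5.png',c)"
```

```text
top blue [429.9 207.4] 45 [ 515.7 -367.9  112. ]
top blue [439.4 232.7] 48 [ 439.7 -393.6  112. ]
top 0.34 [440.  -29.9  98. ]
top 0.63 [518.5 -20.7  86.6]
top 0.59 [199.  309.1  -0.9]
top 0.45 [514.  -20.6  62.1]
top 0.45 [ 438.9 -391.1   95.3]
scene blue [182.  227.1] 116 [ 440.6 -390.2  112. ]
scene blue [202.9 239.5] 122 [ 516.4 -365.3  112. ]
scene 0.52 [434.9 -26.5  46.1]
scene 0.4 [791.1 -63.2  -4.2]
scene 0.76 [204.4 307.3   1.3]
scene 0.63 [516.2 -18.8  80. ]
scene 0.57 [516.5 -19.8  53.4]
scene 0.52 [515.8 -21.5  65.3]
holes [438.9 -28.   50. ] [593.7  -9.   50. ]
t 22.8 pos [ 514.  -342.6  215.9] rot [-180.     0.  -172.9] shift-now [ 80.5 -39.8  45.8] turn -0.051 shift-after-turn [ 82.4 -35.6  45.9] F [ 0.5 -0.8  0.6] gap 85.5 grip 0.0
```

View pics/comb5.png

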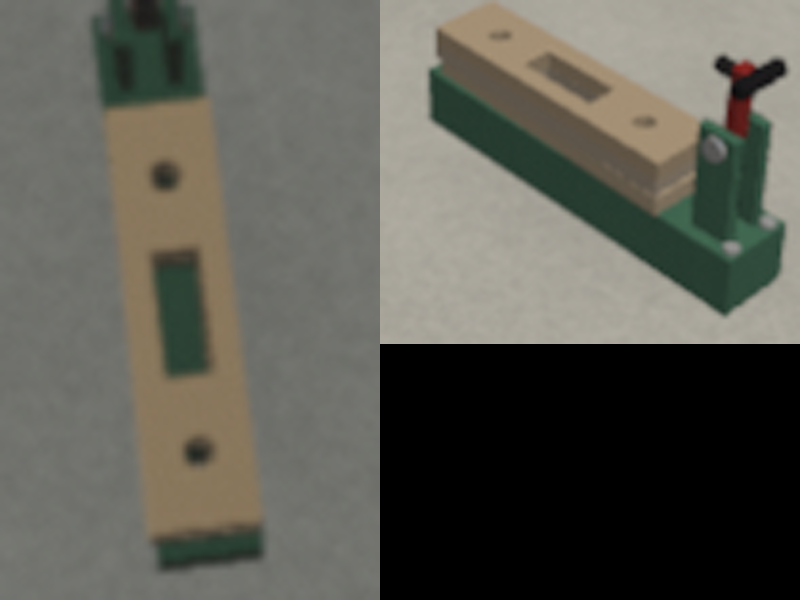

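The combined crops show three sections neatly stacked. The top holes are at top-crop (165,176) and (199,450), and the lever is up. On to the pins.

{"api": "play_rows", "payload": {"increments": [[1,[14,-8,6],0],[1,[26,-14,12],0],[1,[26,-12,14],0],[1,[14,-6,14],0],[1,[0,0,0],-0.05],[1,[0,0,0],0],[1,[0,0,0],0],[1,[0,0,0],0],[1,[0,0,0],0]]}}

```text
time: 23.58
tool_pos: [440.0, -392.8, 170.5]
tcp_rot: [-179.9, 0.1, -170.1]
ft_force: [0.5, 0.4, -0.2]
finger_gap: 85.4
grip_force: 0.0
```

Run:
```python
from h import *
np.set_printoptions(precision=1,suppress=True)
P=[snapshot("top"),snapshot("scene")]
plan(440,-392,101,190)
for p in P:
    g=p["color"].astype(float).sum(2)
    for x,y,_ in (b2w(-78,0,50),b2w(78,0,50)):
        u,v=np.round(proj(p,[x,y,95])[0]).astype(int); w_=g[v-6:v+7,u-6:u+7]; t=np.median(w_)
        k=np.clip(t*.8-w_,0,None); yy,xx=np.mgrid[v-6:v+7,u-6:u+7]; uv=[(k*xx).sum()/k.sum(),(k*yy).sum()/k.sum()]
        print(p["shot"],(u,v),uv,onz(p,uv,95)[0],(k>0).sum())
```

```text
t 23.7 pos [ 439.8 -392.8  170.2] rot [-180.     0.  -170.1] shift-now [-0.3  0.8 69.2] turn -0.002 shift-after-turn [-0.3  0.7 69.2] F [-0.6 -0.2 -0.1] gap 85.4 grip 0.0
25 (np.int64(315), np.int64(233)) [np.float64(315.96658863588), np.float64(232.41264098744412)] [440.  -29.6  95. ] 24
25 (np.int64(310), np.int64(182)) [np.float64(309.87476070528965), np.float64(181.9576826196473)] [594.2  -9.8  95. ] 25
26 (np.int64(301), np.int64(188)) [np.float64(299.88607594936707), np.float64(190.32911392405063)] [447.3 -36.4  95. ] 6
26 (np.int64(338), np.int64(211)) [np.float64(337.8264984227129), np.float64(212.78864353312304)] [600.1 -15.4  95. ] 11
```

{"api": "play_rows", "payload": {"increments": [[1,[0,0.5,15],0],[1,[0,0,25],0],[1,[0,0,18],0],[1,[0,0,8],0],[1,[0,0,3],0],[1,[0,0,0],0],[-0.7,[0,0,0],0],[-0.7,[0,0,0],0],[-0.7,[0,0,0],0],[-0.7,[0,0,0],0],[-0.7,[0,0,0],0],[-0.7,[0,0,0],0]], "force": 80}}

```text
time: 24.68
tool_pos: [439.2, -392.0, 101.7]
tcp_rot: [180.0, 0.0, -170.1]
ft_force: [-2.1, 5.8, 7.8]
finger_gap: 23.4
grip_force: 78.0
```

Run:
```python
from h import *
snapshot("top")
plan(440,-392,101,190)
```

```text
t 24.7 pos [ 439.3 -392.   101.7] rot [ 180.     0.  -170.1] shift-now [-0.7 -0.1  0.7] turn -0.002 shift-after-turn [-0.7 -0.1  0.7] F [-2.   6.2  7.5] gap 23.6 grip 78.0
```

{"api": "play_rows", "payload": {"increments": [[-0.7,[0,0,-5],0],[-0.7,[0,0,-10],0],[-0.7,[0,0,-20],0],[-0.7,[0,0,-25],0],[-0.7,[0,0,-25],0],[-0.7,[0,0,-20],0],[-0.7,[0,0,-10],0],[-0.7,[0,0,0],0],[-0.7,[0,0,0],0],[-0.7,[0,0,0],0],[-0.7,[0,0,0],0],[-0.7,[0,0,0],0]]}}

```text
time: 25.73
tool_pos: [438.3, -391.8, 213.7]
tcp_rot: [179.9, -0.1, -170.1]
ft_force: [0.5, 0.4, -2.9]
finger_gap: 23.7
grip_force: 78.6
```

Run:
```python
from h import *
np.set_printoptions(precision=1,suppress=True)
p=snapshot("scene")
for d in pinpoint("pin0",p)+pinpoint("pin0_shoulder",p): print(d["p"],w(p,d))
plan(439.3,-28.6,216,187)
cv2.imwrite("pics/s6.png",cv2.resize(p["color"][120:300,100:340,::-1],(800,600),interpolation=cv2.INTER_CUBIC))
```

```text
0.83 [ 439.2 -390.1  115.6]
0.3 [514.3 -19.9  65.5]
0.56 [ 438.9 -387.5  211.1]
t 25.9 pos [ 438.7 -392.1  214.7] rot [ 179.9   -0.  -170.1] shift-now [-62.9 358.1  -0.9] turn 0.05 shift-after-turn [-44.9 360.8  -1.3] F [ 0.8 -0.2 -1.9] gap 23.4 grip 78.6
```

View pics/s6.png

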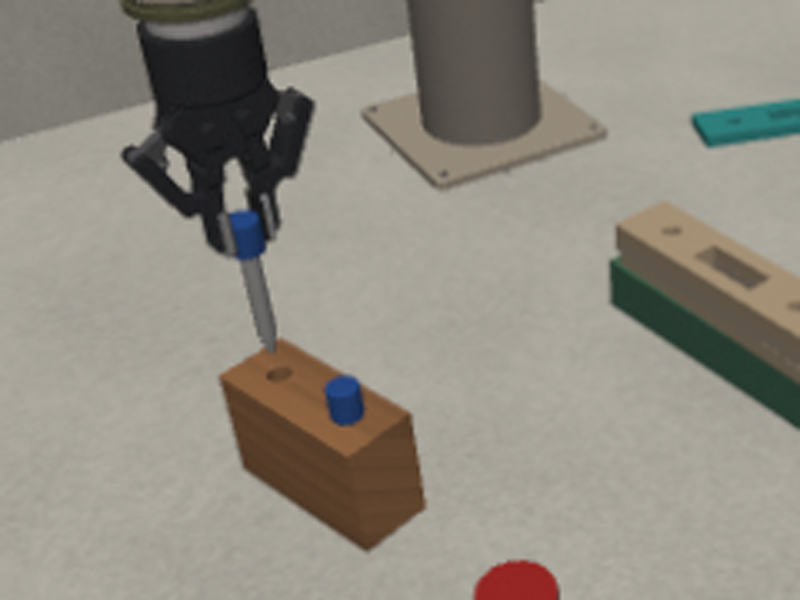

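{"api": "play_rows", "payload": {"increments": [[-0.7,[-2,12,0],0.05],[-0.7,[-3,28,0],0],[-0.7,[-5,37,0],0],[-0.7,[-5,37,0],0],[-0.7,[-5,37,0],0],[-0.7,[-5,37,0],0],[-0.7,[-5,37,0],0],[-0.7,[-5,37,0],0],[-0.7,[-5,37,0],0],[-0.7,[-3,28,0],0],[-0.7,[-2,20,0],0],[-0.7,[-1,12,0],0]]}}

```text
time: 26.88
tool_pos: [440.0, -28.1, 215.6]
tcp_rot: [180.0, 0.0, -172.9]
ft_force: [0.4, -0.8, -1.6]
finger_gap: 23.4
grip_force: 78.8
```

{"api": "play_rows", "payload": {"increments": [[-0.7,[0,0,0],0],[-0.7,[0,0,0],0],[-0.7,[0,0,0],0],[-0.7,[0,0,0],0],[-0.7,[0,0,0],0],[-0.7,[0,0,0],0],[-0.7,[0,0,0],0]]}}

```text
time: 27.47
tool_pos: [440.3, -31.0, 215.5]
tcp_rot: [180.0, -0.0, -173.1]
ft_force: [-0.3, 1.0, -0.5]
finger_gap: 23.6
grip_force: 78.8
```

Run:
```python
from h import *
np.set_printoptions(precision=1,suppress=True)
p=snapshot("scene")
for d in pinpoint("pin0",p)+pinpoint("pin0_shoulder",p): print(d["p"],w(p,d))
plan(438.7,-29,105,187)
cv2.imwrite("pics/s7.png",cv2.resize(p["color"][130:230,260:360,::-1],(600,600),interpolation=cv2.INTER_CUBIC))
```

```text
0.72 [439.8 -27.5 115.8]
0.4 [514.1 -23.3  68.4]
0.72 [598.  -10.7  50.8]
0.57 [440.4 -30.1 209.3]
0.32 [515.7 -15.4  52. ]
t 27.6 pos [440.3 -30.7 215.6] rot [ 180.   -0. -173.] shift-now [  1.4   1.9 110.6] turn -0.0 shift-after-turn [  1.4   1.9 110.6] F [ 0.7 -0.7 -1.6] gap 23.7 grip 78.8
```

View pics/s7.png

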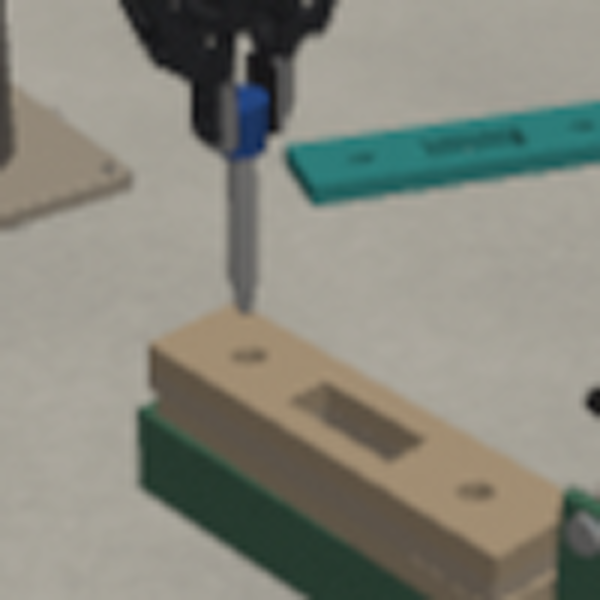

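The crop shows the pin upright, with its tip at (246,312) above the hole at (249,356). A quick check of the offset:

Run:
```python
from h import *
np.set_printoptions(precision=1,suppress=True)
p=snapshot("scene")
f=lambda a:[260+a[0]/6-.4,130+a[1]/6-.4]
print("hole0",onz(p,[f((249,356))],95),"hole1",onz(p,[f((477,491))],95))
for z in(114,116,118): print("tip",z,onz(p,[f((246,311))],z))
plan(438.7,-29,105,187)
```

```text
hole0 [[443.  -29.1  95. ]] hole1 [[597.2  -8.6  95. ]]
tip 114 [[432.6 -23.6 114. ]]
tip 116 [[435.3 -25.4 116. ]]
tip 118 [[438.  -27.2 118. ]]
t 27.7 pos [440.3 -30.6 215.6] rot [-180.    0. -173.] shift-now [  1.4   1.8 110.6] turn -0.0 shift-after-turn [  1.4   1.8 110.6] F [ 0.7  0.9 -1. ] gap 23.4 grip 78.8
```

{"api": "play_rows", "payload": {"increments": [[-0.7,[-0.5,1.2,10],0],[-0.7,[0,0,12],0],[-0.7,[0,0,8],0],[-0.7,[0,0,6],0],[-0.7,[0,0,4],0],[-0.7,[0,0,2],0],[-0.7,[0,0,0],0],[-0.7,[0,0,0],0],[-0.7,[0,0,0],0]]}}

```text
time: 28.42
tool_pos: [441.0, -29.3, 174.1]
tcp_rot: [-180.0, 0.0, -173.0]
ft_force: [0.4, -0.4, -0.9]
finger_gap: 23.4
grip_force: 78.8
```

{"api": "play_rows", "payload": {"increments": [[-0.7,[0,0,6],0],[-0.7,[0,0,6],0],[-0.7,[0,0,6],0],[-0.7,[0,0,4],0],[-0.7,[0,0,0],0],[-0.7,[0,0,0],0]]}}

```text
time: 28.92
tool_pos: [440.2, -29.0, 151.0]
tcp_rot: [180.0, -0.1, -173.0]
ft_force: [-1.7, 0.2, -2.6]
finger_gap: 23.5
grip_force: 78.6
```

{"api": "play_rows", "payload": {"increments": [[-0.7,[0,0,5],0],[-0.7,[0,0,5],0],[-0.7,[0,0,5],0],[-0.7,[0,0,3],0],[-0.7,[0,0,0],0],[-0.7,[0,0,0],0]]}}

```text
time: 29.42
tool_pos: [440.7, -28.7, 133.2]
tcp_rot: [180.0, 0.0, -173.0]
ft_force: [-1.1, 2.7, -3.3]
finger_gap: 23.7
grip_force: 78.6
```

{"api": "play_rows", "payload": {"increments": [[-0.7,[0,0,5],0],[-0.7,[0,0,5],0],[-0.7,[0,0,5],0],[-0.7,[0,0,5],0],[-0.7,[0,0,4],0],[-0.7,[0,0,2],0],[-0.7,[0,0,2],0],[-0.7,[0,0,0],0],[-0.7,[0,0,0],0]]}}

```text
time: 30.17
tool_pos: [441.0, -29.2, 105.7]
tcp_rot: [-180.0, 0.0, -173.0]
ft_force: [0.6, 3.2, 1.2]
finger_gap: 23.5
grip_force: 79.1
```

{"api": "play_rows", "payload": {"increments": [[-0.7,[0,0,2],0],[-0.7,[0,0,1],0],[-0.7,[0,0,1],0],[-0.7,[0,0,1],0],[-0.7,[0,0,0],0],[-0.7,[0,0,0],0]]}}

```text
time: 30.67
tool_pos: [440.9, -29.2, 100.7]
tcp_rot: [-180.0, 0.0, -173.0]
ft_force: [2.3, 4.9, 3.4]
finger_gap: 23.6
grip_force: 79.4
```

{"api": "play_rows", "payload": {"increments": [[-0.7,[0,0,1],0],[-0.7,[0,0,1],0],[-0.7,[0,0,0],0],[-0.7,[0,0,0],0]]}}

```text
time: 31.0
tool_pos: [441.1, -29.2, 100.5]
tcp_rot: [-180.0, 0.0, -173.0]
ft_force: [-9.1, 5.5, 22.0]
finger_gap: 23.9
grip_force: 81.7
```

{"api": "play_rows", "payload": {"increments": [[-0.7,[0,0,-1.5],0],[-0.3,[0,0,0],0],[0.3,[0,0,0],0],[1,[0,0,0],0],[1,[0,0,-10],0],[1,[0,0,-25],0],[1,[0,0,-35],0],[1,[0,0,-25],0],[1,[0,0,-5],0],[1,[0,0,0],0],[1,[0,0,0],0]]}}

```text
time: 31.92
tool_pos: [440.6, -29.3, 200.0]
tcp_rot: [-180.0, 0.0, -173.0]
ft_force: [-0.3, -0.4, -0.8]
finger_gap: 85.2
grip_force: 0.0
```

Run:
```python
from h import *
plan(515.8,-366.5,180,190)
```

```text
t 31.9 pos [440.6 -29.3 200. ] rot [-180.    0. -173.] shift-now [ -33.6 -343.8   20.1] turn -0.052 shift-after-turn [ -15.5 -345.1   20. ] F [-0.3 -0.4 -0.8] gap 85.2 grip 0.0
```

{"api": "play_rows", "payload": {"increments": [[1,[-1,-13,0],0],[1,[-3,-28,0],0],[1,[-3.5,-36,0],0],[1,[-3.5,-36,0],0],[1,[-3.5,-36,0],0],[1,[-3.5,-36,0],0],[1,[-3.5,-36,0],0],[1,[-3.5,-36,4],0],[1,[-3.5,-36,4],0],[1,[-3,-28,4],0],[1,[-1,-15,4],0],[1,[-1,-8,4],-0.05]]}}

```text
time: 32.92
tool_pos: [514.4, -368.3, 176.7]
tcp_rot: [179.8, -0.2, -170.3]
ft_force: [-0.4, 0.2, -0.6]
finger_gap: 85.7
grip_force: 0.0
```

{"api": "play_rows", "payload": {"increments": [[1,[0,0,0],0],[1,[0,0,0],0],[1,[0,0,0],0],[1,[0,0,0],0],[1,[0,0,0],0],[1,[0,0,0],0]]}}

```text
time: 33.42
tool_pos: [516.0, -366.0, 180.6]
tcp_rot: [-180.0, 0.0, -170.1]
ft_force: [-1.1, 0.2, 0.3]
finger_gap: 85.5
grip_force: 0.0
```

Run:
```python
from h import *
np.set_printoptions(precision=1,suppress=True)
p=snapshot("scene")
plan(515.8,-366.5,101,190)
for d in pinpoint("pin0_shoulder",p): print(d["p"],w(p,d))
```

```text
t 33.5 pos [ 516.  -366.1  180.6] rot [-180.     0.  -170.1] shift-now [ 0.3 -0.3 79.6] turn -0.002 shift-after-turn [ 0.3 -0.3 79.6] F [ 0.3 -0.6 -0.4] gap 85.2 grip 0.0
0.6 [521.4 -16.8  52.9]
0.4 [439.4 -25.1  95.8]
```

{"api": "play_rows", "payload": {"increments": [[1,[0,0,15],0],[1,[0,0,25],0],[1,[0,0,22],0],[1,[0,0,12],0],[1,[0,0,5],0],[1,[0,0,0],0],[-0.7,[0,0,0],0],[-0.7,[0,0,0],0],[-0.7,[0,0,0],0],[-0.7,[0,0,0],0],[-0.7,[0,0,0],0],[-0.7,[0,0,0],0]]}}

```text
time: 34.52
tool_pos: [516.4, -366.8, 102.4]
tcp_rot: [-179.9, 0.1, -170.1]
ft_force: [-0.8, 2.1, 6.3]
finger_gap: 23.8
grip_force: 78.3
```

{"api": "play_rows", "payload": {"increments": [[-0.7,[0,0,-5],0],[-0.7,[0,0,-10],0],[-0.7,[0,0,-20],0],[-0.7,[0,0,-25],0],[-0.7,[0,0,-25],0],[-0.7,[0,0,-20],0],[-0.7,[0,0,-10],0],[-0.7,[0,0,0],0],[-0.7,[0,0,0],0],[-0.7,[0,0,0],0]]}}

```text
time: 35.35
tool_pos: [515.1, -366.0, 214.2]
tcp_rot: [179.9, -0.1, -170.1]
ft_force: [-0.1, -0.1, -2.2]
finger_gap: 23.4
grip_force: 78.6
```

Run:
```python
from h import *
snapshot("scene")
plan(441+154.8,-29.2+19.2,216,187)
```

```text
t 35.4 pos [ 515.  -365.9  213.8] rot [ 1.798e+02 -1.000e-01 -1.701e+02] shift-now [-140.6  336.8   -1.6] turn 0.05 shift-after-turn [-123.6  343.4   -2.2] F [ 0.2  0.1 -2.1] gap 23.5 grip 78.6
```

{"api": "play_rows", "payload": {"increments": [[-0.7,[0,0,0],0.05],[-0.7,[-4.3,12,0],0],[-0.7,[-9.4,26,0],0],[-0.7,[-13,36,0],0],[-0.7,[-13,36,0],0],[-0.7,[-13,36,0],0],[-0.7,[-13,36,0],0],[-0.7,[-13,36,0],0],[-0.7,[-13,36,0],0],[-0.7,[-13,36,0],0],[-0.7,[-10,28,0],0],[-0.7,[-5.8,16,0],0]]}}

```text
time: 36.4
tool_pos: [594.1, -15.8, 214.7]
tcp_rot: [179.9, -0.1, -172.8]
ft_force: [0.1, -0.5, -2.4]
finger_gap: 23.3
grip_force: 78.7
```

{"api": "play_rows", "payload": {"increments": [[-0.7,[-3,9,0],0],[-0.7,[0,0,0],0],[-0.7,[0,0,0],0],[-0.7,[0,0,0],0],[-0.7,[0,0,0],0],[-0.7,[0,0,0],0],[-0.7,[0,0,0],0],[-0.7,[0,0,0],0]]}}

```text
time: 37.07
tool_pos: [596.5, -11.8, 216.2]
tcp_rot: [-180.0, 0.0, -173.1]
ft_force: [-0.1, -0.3, -2.0]
finger_gap: 23.6
grip_force: 78.7
```

Run:
```python
from h import *
np.set_printoptions(precision=1,suppress=True)
p=snapshot("scene");
for d in pinpoint("pin0",p)+pinpoint("pin0_shoulder",p): print(d["p"],w(p,d))
plan(595.8,-10,175,187)
```

```text
0.67 [596.5  -5.8  68.2]
0.6 [595.1 -10.   94.9]
0.41 [442.1 -28.2  98.2]
0.25 [795.3 -62.7  -0.2]
t 37.2 pos [596.6 -11.3 216.1] rot [ 180.    0. -173.] shift-now [ 0.6  1.4 41.1] turn -0.0 shift-after-turn [ 0.6  1.4 41.1] F [-0.8  0.1 -1.9] gap 23.3 grip 78.7
```

{"api": "play_rows", "payload": {"increments": [[-0.7,[0.5,1,10],0],[-0.7,[0,0,12],0],[-0.7,[0,0,8],0],[-0.7,[0,0,6],0],[-0.7,[0,0,4],0],[-0.7,[0,0,2],0],[-0.7,[0,0,0],0],[-0.7,[0,0,0],0]]}}

```text
time: 37.88
tool_pos: [596.0, -10.1, 174.2]
tcp_rot: [180.0, 0.0, -173.0]
ft_force: [-0.9, -0.0, -1.7]
finger_gap: 23.4
grip_force: 78.7
```

{"api": "play_rows", "payload": {"increments": [[-0.7,[0,0,6],0],[-0.7,[0,0,6],0],[-0.7,[0,0,6],0],[-0.7,[0,0,4],0],[-0.7,[0,0,0],0],[-0.7,[0,0,0],0]]}}

```text
time: 38.38
tool_pos: [595.6, -10.2, 151.3]
tcp_rot: [-180.0, -0.1, -173.0]
ft_force: [0.8, 0.9, -3.3]
finger_gap: 23.1
grip_force: 78.6
```

{"api": "play_rows", "payload": {"increments": [[-0.7,[0,0,5],0],[-0.7,[0,0,5],0],[-0.7,[0,0,5],0],[-0.7,[0,0,3],0],[-0.7,[0,0,0],0],[-0.7,[0,0,0],0]]}}

```text
time: 38.88
tool_pos: [595.7, -10.2, 133.4]
tcp_rot: [180.0, -0.0, -173.0]
ft_force: [0.7, 1.5, -4.3]
finger_gap: 24.0
grip_force: 78.8
```

{"api": "play_rows", "payload": {"increments": [[-0.7,[0,0,5],0],[-0.7,[0,0,5],0],[-0.7,[0,0,5],0],[-0.7,[0,0,5],0],[-0.7,[0,0,4],0],[-0.7,[0,0,2],0],[-0.7,[0,0,2],0],[-0.7,[0,0,0],0],[-0.7,[0,0,0],0]]}}

```text
time: 39.63
tool_pos: [595.9, -9.7, 105.5]
tcp_rot: [180.0, -0.0, -173.0]
ft_force: [0.8, 5.3, -2.6]
finger_gap: 23.2
grip_force: 78.9
```

{"api": "play_rows", "payload": {"increments": [[-0.7,[0,0,2],0],[-0.7,[0,0,1],0],[-0.7,[0,0,1],0],[-0.7,[0,0,1],0],[-0.7,[0,0,1],0],[-0.7,[0,0,0],0],[-0.7,[0,0,0],0]]}}

```text
time: 40.22
tool_pos: [596.1, -9.7, 101.4]
tcp_rot: [180.0, 0.0, -173.0]
ft_force: [-5.5, 5.6, 12.5]
finger_gap: 23.7
grip_force: 80.4
```

{"api": "play_rows", "payload": {"increments": [[-0.7,[0,0,1],0],[-0.7,[0,0,0.5],0],[-0.7,[0,0,0],0],[-0.7,[0,0,0],0]]}}

```text
time: 40.55
tool_pos: [596.3, -9.6, 101.3]
tcp_rot: [180.0, 0.1, -173.0]
ft_force: [-12.5, 5.6, 21.2]
finger_gap: 23.3
grip_force: 81.2
```

{"api": "play_rows", "payload": {"increments": [[-0.7,[0,0,-2],0],[-0.3,[0,0,0],0],[0.3,[0,0,0],0],[1,[0,0,0],0],[1,[0,0,-10],0],[1,[0,0,-25],0],[1,[0,0,-35],0],[1,[0,0,-35],0],[1,[0,0,-30],0],[1,[0,0,-10],0],[1,[0,0,0],0]]}}

```text
time: 41.47
tool_pos: [598.1, -10.7, 250.8]
tcp_rot: [-179.9, 0.4, -173.0]
ft_force: [0.4, -0.3, 0.5]
finger_gap: 85.4
grip_force: 0.0
```

Run:
```python
from h import *
np.set_printoptions(precision=1,suppress=True)
p=snapshot("scene")
plan(*b2w(186.7,0,220),187)
for d in pinpoint("pin0",p)+pinpoint("pin0_shoulder",p)+pinpoint("lever_bar",p)+pinpoint("section1",p): print(d["p"],w(p,d))
cv2.imwrite("pics/s8.png",cv2.resize(p["color"][150:270,260:400,::-1],(700,600),interpolation=cv2.INTER_CUBIC))
```

```text
t 41.5 pos [597.  -10.5 247.6] rot [-179.9    0.2 -173. ] shift-now [-105.5    2.    28. ] turn -0.0 shift-after-turn [-105.6    1.9   27.6] F [ 0.9  0.2 -1.4] gap 85.0 grip 0.0
0.66 [441.3 -26.3  95.5]
0.62 [689.6   5.9 176.1]
0.43 [513.9 -16.9  -1. ]
0.23 [598.4  -5.9  67.3]
0.78 [206.9 309.    1.8]
0.73 [518.1 -19.1  54.6]
0.59 [516.2 -21.7  67.1]
0.58 [519.2 -20.5  84.5]
0.53 [439.1 -25.   65.4]
0.19 [594.4  -6.9  48.9]
```

View pics/s8.png

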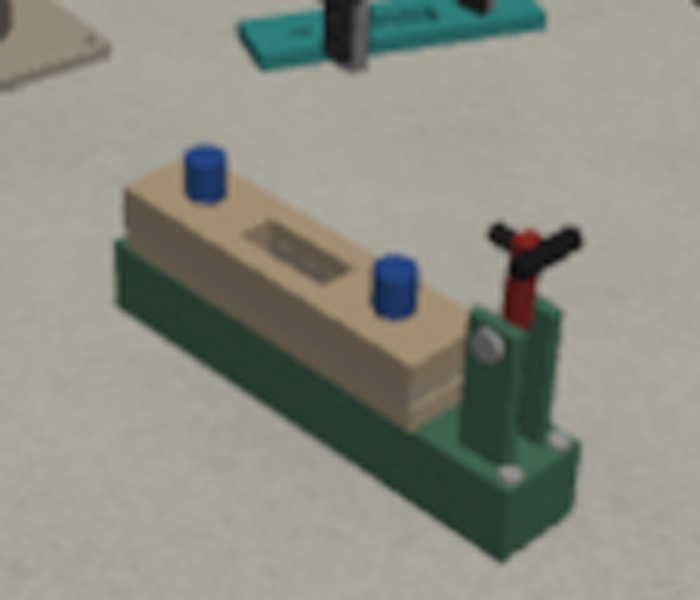

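The crop shows both blue heads seated on the top section, at (205,175) and (395,287), with the sections flush. Now I lower the lever.

{"api": "play_rows", "payload": {"increments": [[1,[-12,0,0],0],[1,[-25,0.5,0],0],[1,[-30,0.5,0],0],[1,[-22,0.5,0],0],[1,[-10,0,0],0],[1,[-3,0,0],0],[1,[0,0,0],0],[1,[0,0,0],0],[1,[0,0,0],0],[1,[0,0,0],0],[1,[0,0,0],0],[1,[0,0,0],0]]}}

```text
time: 42.72
tool_pos: [696.8, 3.7, 246.1]
tcp_rot: [-180.0, 0.0, -173.0]
ft_force: [-0.1, 0.1, -0.1]
finger_gap: 85.5
grip_force: 0.0
```

Run:
```python
from h import *
np.set_printoptions(precision=1,suppress=True)
p=snapshot("top")
plan(698.2,3.1,156,187)
for d in pinpoint("lever_bar",p): print(d["p"],w(p,d))
```

```text
t 42.8 pos [696.9   3.7 246. ] rot [-180.    0. -173.] shift-now [-1.2 -0.7 90. ] turn -0.0 shift-after-turn [-1.3 -0.7 90. ] F [-0.1  0.2  0.3] gap 85.7 grip 0.0
0.47 [684.4   3.9 183.7]
```

Run:
```python
from h import *
np.set_printoptions(precision=1,suppress=True)
p=snapshot("scene")
print(onz(p,[[366.4,196.9]],174),onz(p,[[366.4,196.9]],180))
for a in(1.4,1.6,1.7,1.85):
    u=np.array([-np.cos(a),np.sin(a)]);n=np.array([np.sin(a),np.cos(a)]);b=55*u+12*n
    for y in (-22,0,22): 
        X=b2w(160+b[0],y,124.5+b[1]);print(a,y,X,proj(p,X)[0])
```

```text
[[671.3  15.4 174. ]] [[677.8   8.9 180. ]]
1.4 -22 [680.2 -20.5 180.7] [358.2 200.9]
1.4 0 [677.6   1.3 180.7] [364.1 197.6]
1.4 22 [674.9  23.1 180.7] [369.8 194.3]
1.6 -22 [691.3 -19.2 179.1] [361.6 203.4]
1.6 0 [688.6   2.7 179.1] [367.5 200. ]
1.6 22 [685.9  24.5 179.1] [373.2 196.7]
1.7 -22 [696.6 -18.5 177.5] [363.2 204.9]
1.7 0 [694.    3.3 177.5] [369.1 201.4]
1.7 22 [691.3  25.1 177.5] [374.8 198.1]
1.85 -22 [704.3 -17.6 174.1] [365.5 207.4]
1.85 0 [701.6   4.3 174.1] [371.4 203.9]
1.85 22 [698.9  26.1 174.1] [377.1 200.5]
```

{"api": "play_rows", "payload": {"increments": [[1,[0,0,15],0],[1,[0,0,25],0],[1,[0,0,25],0],[1,[0,0,15],0],[1,[0,0,7],0],[1,[0,0,2],0],[1,[0,0,0],0],[-0.3,[0,0,0],0],[-0.3,[0,0,0],0],[-0.3,[0,0,0],0],[-0.3,[0,0,0],0],[-0.3,[0,0,0],0]], "force": 30}}

```text
time: 43.87
tool_pos: [698.2, 5.8, 158.8]
tcp_rot: [179.9, 0.2, -172.9]
ft_force: [0.0, 7.8, 4.5]
finger_gap: 42.9
grip_force: 32.2
```

Run:
```python
from h import *
snapshot("top");plan(698.2,3.1,156,187)
```

```text
t 43.9 pos [698.2   5.7 158.8] rot [ 179.9    0.2 -172.9] shift-now [ 0.3 -2.6  2.8] turn 0.001 shift-after-turn [ 0.3 -2.6  2.8] F [-0.1  7.3  4.5] gap 43.0 grip 32.2
```

{"api": "play_rows", "payload": {"increments": [[-0.3,[7,1.5,-2],0],[-0.3,[7,0,-1.5],0],[-0.3,[11.2,0,-0.5],0],[-0.3,[11.2,0,1.7],0],[-0.3,[10.5,0,4],0],[-0.3,[9.5,0,5.9],0],[-0.3,[8.2,0,7.7],0],[-0.3,[6.5,0,9.2],0],[-0.3,[4.5,0,10.3],0],[-0.3,[2,0,8],0],[-0.3,[0,0,0],0],[-0.3,[0,0,0],0]]}}

```text
time: 44.92
tool_pos: [619.1, -4.7, 113.5]
tcp_rot: [-180.0, -0.1, -173.0]
ft_force: [-3.0, -2.8, 2.2]
finger_gap: 43.4
grip_force: 35.2
```

Run:
```python
from h import *
p=snapshot("scene");plan(518.6+104.4*.992,-19.4+104.4*.124,124.5+3.6-19,187)
cv2.imwrite("pics/s9.png",cv2.resize(p["color"][150:270,260:400,::-1],(700,600),interpolation=cv2.INTER_CUBIC))
```

```text
t 45.0 pos [619.2  -4.7 113.7] rot [-1.80e+02 -1.00e-01 -1.73e+02] shift-now [-2.8 -2.1  4.6] turn -0.0 shift-after-turn [-2.8 -2.1  4.6] F [-3.1 -3.6  2. ] gap 43.5 grip 35.1
```

View pics/s9.png

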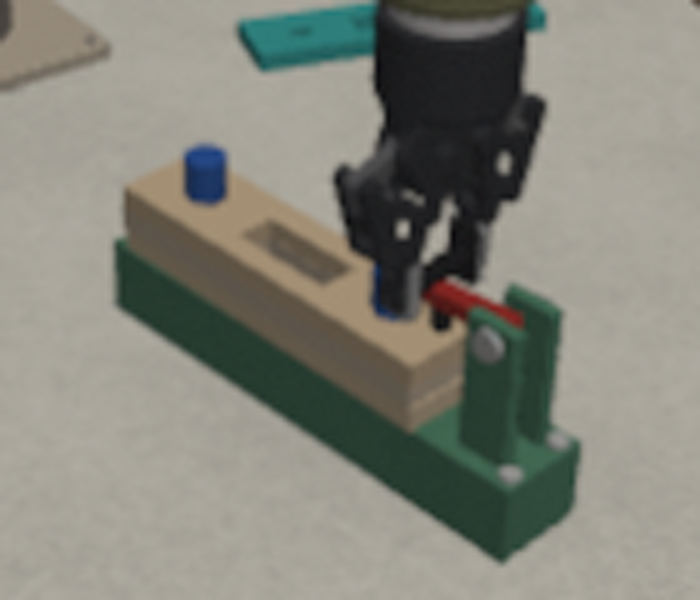

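The lever is nearly down, with its foot at about (440,322) just above the stack. I lower the last few millimetres until it touches.

{"api": "play_rows", "payload": {"increments": [[-0.3,[0,0,1.5],0],[-0.3,[0,0,1.5],0],[-0.3,[0,0,1],0],[-0.3,[0,0,0],0],[-0.3,[0,0,0],0],[-0.3,[0,0,0],0]]}}

```text
time: 45.47
tool_pos: [619.0, -4.7, 109.9]
tcp_rot: [-180.0, -0.1, -173.0]
ft_force: [-5.4, -2.9, 3.8]
finger_gap: 42.9
grip_force: 35.5
```

{"api": "play_rows", "payload": {"increments": [[-0.3,[-1,-0.5,1],0],[-0.3,[0,0,1],0],[-0.3,[0,0,0.5],0],[-0.3,[0,0,0],0],[-0.3,[0,0,0],0]]}}

```text
time: 45.88
tool_pos: [619.2, -4.7, 109.2]
tcp_rot: [180.0, -0.2, -173.0]
ft_force: [-19.4, -2.7, 19.9]
finger_gap: 43.3
grip_force: 37.0
```

Contact: it stopped at 109.2 mm, as predicted. I release and retreat.

{"api": "play_rows", "payload": {"increments": [[-0.3,[-1,0,-1.5],0],[0,[0,0,0],0],[0.3,[0,0,0],0],[1,[0,0,0],0],[1,[0,0,0],0],[1,[0,0,-15],0],[1,[0,0,-30],0],[1,[0,0,-35],0],[1,[0,0,-35],0],[1,[0,0,-20],0],[1,[0,0,0],0],[1,[0,0,0],0]]}}

```text
time: 46.88
tool_pos: [623.1, -4.3, 245.8]
tcp_rot: [-180.0, 0.2, -173.0]
ft_force: [-0.4, -0.2, -0.2]
finger_gap: 85.2
grip_force: 0.0
```

Run:
```python
from h import *
np.set_printoptions(precision=1,suppress=True)
p=snapshot("scene");plan(518,-19,240,187)
for q in("lever_bar","vase","saucer","paintpot","section1"):
    for d in pinpoint(q,p):
        if d["p"]>.4: print(q,d["p"],w(p,d))
cv2.imwrite("pics/s10.png",cv2.resize(p["color"][120:300,220:480,::-1],(800,554),interpolation=cv2.INTER_CUBIC))
```

```text
t 46.9 pos [622.1  -4.3 243.7] rot [ 180.    0. -173.] shift-now [105.1  -1.9   3.6] turn 0.0 shift-after-turn [105.1  -2.    3.7] F [-0.8 -0.6 -0.4] gap 85.5 grip 0.0
lever_bar 0.63 [619.3  -4.4 127.3]
vase 0.82 [707.7 290.    0.7]
saucer 0.61 [794.6 -62.1  -2.9]
paintpot 0.88 [ 727.6 -339.8    0.2]
section1 0.93 [205.2 311.1   1.3]
section1 0.87 [515.6 -19.9  68.8]
section1 0.86 [519.3 -19.1  82. ]
section1 0.82 [518.6 -18.9  53.5]
```

View pics/s10.png

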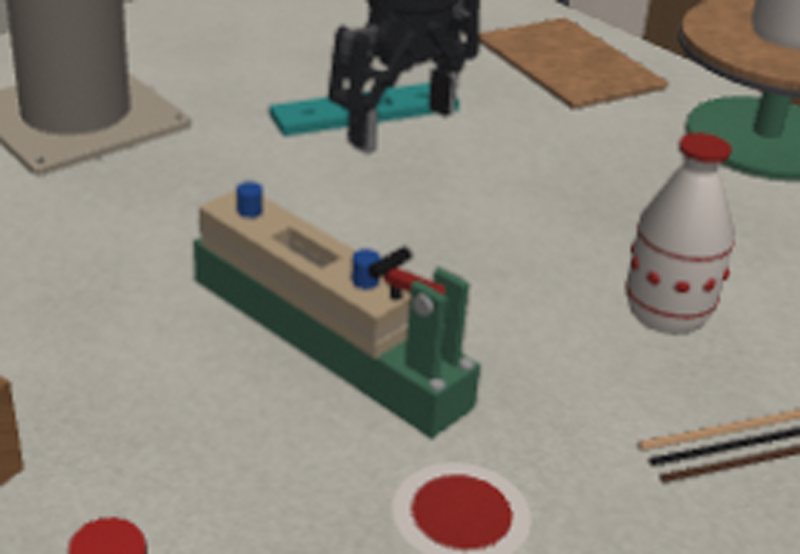

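The final picture shows the pin heads seated at (250,200) and (367,268), and the lever foot resting on the stack at (397,292). The gripper is clear, and the vase and saucer are where they were. Handing in.

```bash
python3 -c "
from bench import *
print(hand_in())"
```

```text
the job is handed in; nothing more can be done
None
```

I handed the job in after about 47 s of robot time: all three sections are stacked on the base, both pins pushed home, and the lever lowered to rest on the stack. The vase, saucer, paint pot and turquoise look-alike were not touched, and the judge returned no verdict.

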